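# Steady the rocking lamp shelf, then load it

## Robot

A 6-joint arm with a two-finger parallel gripper is mounted at the origin on the work surface. World frame = base frame: x ahead of the robot, y to its left, z up, the work surface at z = 0. Lengths are in m, angles in rad, forces in N, time in s.
With the tool pointing down it reaches from about 0.275 to 0.825 m from the base axis. Payload 5.2 kg.
Tool frame: the origin (TCP) lies at the centre of the arm's flange, where the gripper is bolted on; the fingertips stand 186 mm ahead of it and the grasp point (between the pads) lies 167 mm ahead of it (bot.nose_length is the x of the fingertips in the tool frame, in m); x points along the fingers, z is the direction in which the jaws open and shut, and the axes are right-handed (so a half turn about x gives the same grasp; the last joint's range is limited). The gripper opens to 93 mm and grips with 3 to 60 N. Pads are 15 mm wide; open, the fingers measure 128 mm over their backs; the gripper's body (75 mm by 188 mm) begins 65 mm behind the grasp point.
Start: joints at [0.981, 0.259, 1.535, -0, 1.348, -0.203], TCP at [0.207, 0.509, 0.405] pointing down, gripper open.
Joint ranges: [-3.14, 3.14], [-0.91, 2.08], [0.19, 2.58], [-1.22, 4.36], [0.22, 2.71], [-3.12, 3.12]. Speed limits (rad/s): [2.57, 2.57, 3.14, 3.14, 3.14, 3.14].

## Interface

Orientations are given as a rotation vector (axis times angle).
In Python, from bench import bot gives the robot as it stands.
- The arm moves only by the tool step_arm, never from a script. Its argument "moves" is a list of rows, each a list of 5 numbers: the closure, from 0 (fully open) to 1 (shut), then the shift along the tool's x, y, z in m, then the turn about the tool's x in degrees. A call has 1 to 5 rows; each row is the pose to reach, as a shift and turn from the pose commanded when the call began, along the tool's axes at that moment; what a row does not reach only later rows make up. A row lasts 1/12 s, in which the tool goes at most 41.7 mm and 7.16 degrees, less where a joint would pass 70% of its speed; a pose out of reach is approached as far as the arm can. A call with a gripper value outside its range is refused whole. The fingers move at their own pace and stop on an object; "newtons" is the grip in N (left out, the last holds). Time passes only in rows, so rows that repeat a pose let the fingers close. It gives the time, the measured TCP pose, the force and the opening at its end, in the units of the state.
- bot.get_state(): the state, without advancing time (a new reading comes with each control period).
- bot.snapshot(name): name is "scene" or "side" or "wrist"; returns the picture (400x640x3 uint8, blue, green, red); there is no depth.
- bot.camera_params(name): a dict with "camera_matrix" (3x3 intrinsics, pixels), "world_to_cam" (4x4, takes a point from world to camera coordinates); the wrist camera has in their place "T_tool_cam" (4x4, takes a point from camera to tool coordinates, whose origin is the TCP and whose axes are the tool frame's). Camera axes: x right, y down, z forward; pixel columns grow to the right and rows downward; lengths in m; the calibration is good to about 2 mm. A picture is of the moment at which its call begins: read the wrist's pose just before it. camera_params takes no time and is no camera call.
- bot.sign_off(): hands the job in, once; it reports no verdict.
The state is a dict: "time_s": time; "qpos": joint angles; "dq": joint speeds; "tau": joint torques, N m; "tcp_pos": TCP position; "eef_rot": TCP orientation; "wrist_force": force on the tool from outside, world axes, zero at the start; "ft_torque": the same for the moment, N m; "grip_width": finger opening in m.
Only numpy, scipy, OpenCV 4.12 (cv2) and the standard library are available. Lean on these libraries where they do the work, as an engineer would, in place of code of your own. Each camera call takes 0.05 s, during which the arm holds its last target. There are 200 camera calls.

## Task

The lamp shelf on the ledge rocks because its two screw feet, the ones under the red and the blue knob, are wound up too short: first screw both down until all four feet stand on the ledge and the shelf is level, and let go of it. Then stack all the notebooks squarely on one another on the cork pad, lengthwise with it, and slide every pencil case, lengthwise and flat on the ledge, in under the shelf from its front until hardly any of it sticks out. Leave the shelf about where it stands, level and steady at the end, and do not shift the other things on the ledge.

Things in the scene. Friction and masses are not known exactly. Their poses are not given: they have to be found in the camera images.
- shelf: Loose wooden shelf, 2 kg. Board 160 (x) x 330 (y) x 12 mm, its underside 40 mm over the ledge when level. Origin: below its centre, in the plane of the fixed feet's undersides; x to the back, y left, z up. Front edge at x = -80 mm. 20 mm feet: fixed at (-60,-145), (60,145), screwed at (-60,145) (a), (60,-145) (b). Rocks on the fixed pair; leans 0.02 to 0.06 rad to b at the start.
- lamp (a point): Foot centre of the compact white lamp fixed on the shelf, at (45, 50, 52) mm in the shelf's frame; 76 mm across at most, 135 mm tall.
- rail (a point): Middle of the inner face of the rail under the board's back edge, at (72, 0, 27) mm in the shelf's frame: it stops cases pushed in from the front. It is 290 mm long (y) and starts 14 mm above the ledge.
- foot_a_tip (a point): Centre of the underside of screw foot a (front left). In the shelf's frame its z is 0 when it is level with the fixed feet, positive when too short. Foot a hangs in the air at the start.
- foot_b_tip (a point): Centre of the underside of screw foot b (back right), measured in the same way. The shelf leans on it.
- knob_a_top (a point): Centre of the top of the red knob on screw foot a (front left). 36 mm across, 26 mm tall, round, gripped at any yaw. Clockwise from above drives its foot down, 1.6 mm per rad (10 mm a turn); stiff (0.12 N m), stays put, sinks with its foot. Its top stands 38 mm above the board's top when its foot is level with the fixed feet, and is 3 to 6 mm too high at the start.
- knob_b_top (a point): Centre of the top of the blue knob on screw foot b (back right). 36 mm across, 26 mm tall, round, gripped at any yaw. Clockwise from above drives its foot down, 1.6 mm per rad (10 mm a turn); stiff (0.12 N m), stays put, sinks with its foot. Its top stands 38 mm above the board's top when its foot is level with the fixed feet, and is 3 to 6 mm too high at the start.
- pad (a point): Centre of the thin cork pad on the shelf top, at (-15, -60, 52) mm in the shelf's frame, axes as the shelf's; the pad is 130 mm along x and 80 mm along y.
- book0: Blue hardback pocket notebook, rigid, 100 mm (x, its length) by 60 mm (y) by 16 mm thick, 110 g. Origin: centre of its underside. Two or three notebooks are there.
- book1: Red notebook, the same size.
- book2: Yellow notebook, the same size.
- case0: Green hard plastic pencil case, shut, 150 mm (x, its length) by 62 mm (y) by 34 mm tall, 160 g. Origin: centre of its underside. One or two are there; two fit side by side under the shelf between its front feet, with 6 mm of headroom. Fingers do not fit under the board: push the last part by the end that sticks out.
- case1: Orange pencil case, the same size.
- opener: Flat steel bottle opener, 135 mm long, 5 mm thick, lying at the back right: leave alone.
- phonestand: Black hard silicone phone stand, 90 by 75 by 85 mm, back left: leave alone.
- teaglass: Tea glass, 60 mm across, 85 mm tall, left, near the robot: leave alone.
- saucer: Blue saucer, 110 mm across, 18 mm tall, left, near the robot: leave alone.
- jar: Green jar, 60 mm across, 90 mm tall, behind the shelf: leave alone.
Mind the look-alikes: they are no part of the job. Of the things like the book0, leave any that is purple; of the rest the smaller one is meant.

How it is judged:
On the way, in this order (a step that is already met when the one before it is completed fails the run):
1. both screw feet are down on the ledge and the shelf stands level by itself, untouched by the fingers (angle between shelf's own z axis and vertical below 0.012 rad and height (world z) of each of foot_a_tip, foot_b_tip below 0.002 m and contact force between the fingers and shelf below 0.5 N), for 0.4 s.
2. the notebooks are piled on the cork pad and the pencil cases are under the shelf (in any order) (horizontal distance between each of book0, book1, book2 and pad below 0.025 m and z of book0 in the frame of pad between -0.004 and 0.04 m and angle between each of book0, book1, book2's own z axis and vertical below 0.06 rad and angle between the x axis of each of book0, book1, book2 and the x axis of shelf, either way round below 0.17 rad and z of book1 in the frame of pad between -0.004 and 0.04 m and z of book2 in the frame of pad between -0.004 and 0.04 m and horizontal distance between each of book1, book2 and book0 below 0.012 m and angle between the x axis of each of book1, book2 and the x axis of book0, either way round below 0.12 rad and horizontal distance between book2 and book1 below 0.012 m and angle between the x axis of book2 and the x axis of book1, either way round below 0.12 rad and x of case0 in the frame of shelf between -0.02 and 0.03 m and y of case0 in the frame of shelf between -0.12 and 0.12 m and height (world z) of each of case0, case1 below 0.006 m and angle between each of case0, case1's own z axis and vertical below 0.05 rad and angle between the x axis of each of case0, case1 and the x axis of shelf, either way round below 0.2 rad and x of case1 in the frame of shelf between -0.02 and 0.03 m and y of case1 in the frame of shelf between -0.12 and 0.12 m), for 0.2 s.
At the end, for the whole second after the job is handed in: Shelf level (0.012 rad), both screw feet under 2 mm off the ledge, within 60 mm of its start; notebooks flat, within 25 mm of the pad centre, 12 mm and 0.12 rad of each other, 0.17 rad of the shelf's x; cases flat under it, within 0.2 rad, at most 15 mm sticking out; all at rest (all of step 2 and angle between shelf's own z axis and vertical below 0.012 rad and height (world z) of each of foot_a_tip, foot_b_tip below 0.002 m and linear speed of each of shelf, book0, book1, book2, case0, case1 below 0.02 m/s and distance of shelf from where it was at the start of the episode below 0.06 m); the robot touches nothing.
It fails at once if a bystander (opener, phone stand, tea glass, saucer, jar) is shifted by more than 30 mm (distance of any of opener, phonestand, teaglass, saucer, jar from where it was at the start of the episode above 0.03 m).
It fails at once if the shelf is tipped up by more than 0.15 rad (angle between shelf's own z axis and vertical above 0.15 rad).
Of book0, book1, book2 only 2 to 3 are there at a start; the rules pass over those that are not, and their reading is None.
Of case0, case1 only 1 to 2 are there at a start; the rules pass over those that are not, and their reading is None.
At some moment in a run one of book0, book1, book2, case0, case1 may be knocked a few centimetres aside while the robot is not near it.
It also fails if it takes over 210 s, if anything falls off the work surface, if the arm or the gripper's body presses on something with over 40 N, if the wrist force passes 120 N, or if a joint passes its speed limit or range.

## Working session

There is one attempt and no reset: what is moved stays moved. The work goes in short steps, Python scripts to look and compute and a tool call to move; the robot and the scene stay as the last step left them, time stands still between calls to the robot, and variables do not carry over. Pictures are saved under pics/ and viewed, about 12 in all and at most 16, crops included, and the job is handed in when it is done.

Besides the shell and the picture viewer there is one more tool, called after ">>>" by a JSON object that holds its "method" and its "body", one argument or row to a line. step_arm: Moves the arm, as the interface text tells. Its arguments: {"type":"object","properties":{"moves":{"type":"array"},"newtons":{"type":"number"}},"required":["moves"]}

```bash
ls && mkdir -p pics && cat > h.py <<'E'
import numpy as np, cv2
from scipy.spatial.transform import Rotation as R
from bench import bot
def T_tool():
    s=bot.get_state(); T=np.eye(4); T[:3,:3]=R.from_rotvec(s['eef_rot']).as_matrix(); T[:3,3]=s['tcp_pos']; return T
def cam(n):
    p=bot.camera_params(n); K=np.array(p['camera_matrix'])
    W=np.array(p['world_to_cam']) if n!='wrist' else np.linalg.inv(T_tool()@np.array(p['T_tool_cam']))
    return K,W
def ray(c,uv,z):
    K,W=c; C=np.linalg.inv(W); d=C[:3,:3]@np.linalg.solve(K,[uv[0],uv[1],1.]); o=C[:3,3]
    return o+d*(z-o[2])/d[2]
def proj(c,X):
    K,W=c; x=W[:3,:3]@np.asarray(X,float)+W[:3,3]; x=K@x; return x[:2]/x[2]
E
python3 - <<'E'
from h import *
for n in ['scene','side']:
    c=cam(n); im=bot.snapshot(n); cv2.imwrite(f'pics/{n}0.png',im); print(n,np.linalg.inv(c[1])[:3,3].round(3),c[0][0,0])
print(bot.get_state())
print(bot.camera_params('wrist'))
E
```

```text
pics
scene [1.321 0.156 0.716] 367.88015456496845
side [-0.112 -0.673  0.718] 420.10498745400093
{'time_s': 0.1, 'qpos': array([ 9.81201071e-01,  2.59277550e-01,  1.53596938e+00, -2.10832174e-06,
        1.34797950e+00, -2.02779046e-01]), 'dq': array([-1.11119896e-03, -1.79025034e-03, -4.28917348e-03,  8.00602539e-04,
       -6.25421970e-04, -5.68346562e-05]), 'tau': array([ 3.37655190e-03, -4.38215053e+01, -2.84645355e+01,  7.22947251e-02,
        3.62308044e-02, -5.99596865e-05]), 'tcp_pos': array([0.20734509, 0.50921802, 0.40399829]), 'eef_rot': array([-0.92043217,  1.36927339,  0.91940701]), 'wrist_force': array([ 0.13918899, -0.70891683,  0.40739388]), 'ft_torque': array([ 0.02094978, -0.01027521,  0.0306017 ]), 'grip_width': 0.09278280089634175}
{'camera_matrix': array([[353.53029302,   0.        , 319.11268865],
       [  0.        , 353.53029302, 202.64901218],
       [  0.        ,   0.        ,   1.        ]]), 'T_tool_cam': array([[-1.15271800e-03, -2.62175410e-01,  9.65019547e-01,
         2.01267068e-02],
       [-1.03020042e-04, -9.65020152e-01, -2.62175698e-01,
         7.18876925e-02],
       [ 9.99999330e-01, -4.01631002e-04,  1.08538678e-03,
        -2.73533577e-05],
       [ 0.00000000e+00,  0.00000000e+00,  0.00000000e+00,
         1.00000000e+00]])}
```

View pics/scene0.png

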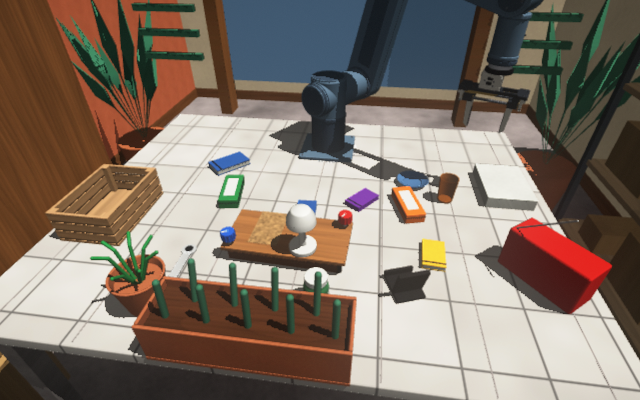

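View pics/side0.png

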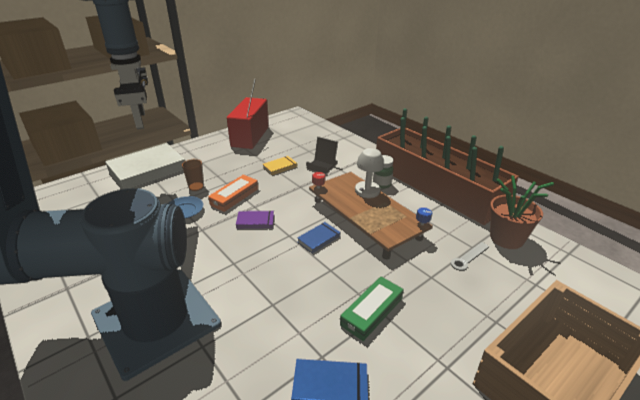

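Scene: small blue book (307,205), large blue book decoy (229,163), purple decoy (361,199), yellow book (433,254), no red notebook; green case (231,190), orange case (408,203), red knob (345,215), blue knob (228,235). Side view agrees: blue (320,237), big blue (330,380), yellow (280,165).

```bash
cat >> h.py <<'E'
# colour masks: hue range(s), min S, min V
COL=dict(blue=(105,125,110,60),yellow=(20,33,140,110),orange=(5,18,170,120),green=(55,80,120,50),red=(-6,4,150,80),purple=(126,150,80,50))
def mask(im,name,roi=None):
    h,s,v=cv2.split(cv2.cvtColor(im,cv2.COLOR_BGR2HSV)); a,b,S,V=COL[name]
    hh=h.astype(int); hh=np.where(hh>170,hh-180,hh) if a<0 else hh
    m=((hh>=a)&(hh<=b)&(s>=S)&(v>=V)).astype(np.uint8)*255
    if roi is not None:
        k=np.zeros_like(m); x0,y0,x1,y1=roi; k[y0:y1,x0:x1]=255; m&=k
    return m
def blobs(im,name,amin=60):
    cs,_=cv2.findContours(mask(im,name),cv2.RETR_EXTERNAL,cv2.CHAIN_APPROX_NONE)
    return sorted([c for c in cs if cv2.contourArea(c)>amin],key=cv2.contourArea,reverse=True)
E
python3 - <<'E'
from h import *
for n in ['scene','side']:
    c=cam(n); im=cv2.imread(f'pics/{n}0.png')
    for k in COL:
        for b in blobs(im,k)[:4]:
            M=cv2.moments(b); u=(M['m10']/M['m00'],M['m01']/M['m00'])
            r=cv2.minAreaRect(np.array([ray(c,p[0],.02)[:2] for p in b],np.float32))
            print(n,k,np.round(u),cv2.contourArea(b),ray(c,u,.02)[:2].round(3),'rect',np.round(r[0],3),np.round(r[1],3),round(r[2]))
E
```

```text
scene blue [228. 161.] 332.0 [ 0.185 -0.352] rect [ 0.185 -0.351] [0.078 0.132] 46
scene blue [228. 234.] 144.5 [ 0.582 -0.213] rect [ 0.58  -0.215] [0.065 0.039] 29
scene blue [409. 181.] 144.0 [0.234 0.31 ] rect [0.233 0.308] [0.087 0.056] 68
scene blue [310. 204.] 67.0 [ 0.409 -0.006] rect [ 0.417 -0.016] [0.052 0.059] 2
scene yellow [433. 253.] 540.5 [0.58  0.355] rect [0.577 0.355] [0.058 0.1  ] 85
scene orange [170.  87.] 1663.0 [-0.55  -0.942] rect [-0.589 -0.94 ] [1.073 0.214] 25
scene orange [75. 22.] 1405.5 [-2.103 -2.646] rect [-2.037 -2.504] [3.735 0.436] 41
scene orange [105. 116.] 1159.0 [-0.134 -1.057] rect [-0.319 -1.262] [1.383 0.128] 47
scene orange [111.  21.] 599.5 [-2.212 -2.355] rect [-2.101 -2.219] [3.361 0.241] 37
scene green [163.  36.] 969.5 [-1.677 -1.554] rect [-2.017 -1.596] [3.087 0.639] 32
scene green [98. 61.] 607.5 [-0.963 -1.65 ] rect [-1.229 -1.908] [2.023 0.152] 43
scene green [231. 188.] 429.0 [ 0.357 -0.282] rect [ 0.353 -0.282] [0.155 0.062] 10
scene green [117. 265.] 254.5 [ 0.731 -0.457] rect [ 0.725 -0.475] [0.206 0.058] 59
scene red [566. 256.] 2623.5 [0.542 0.704] rect [0.558 0.654] [0.257 0.24 ] 39
scene red [346. 216.] 113.5 [0.455 0.111] rect [0.458 0.109] [0.067 0.036] 6
scene purple [362. 199.] 366.0 [0.358 0.156] rect [0.358 0.155] [0.07  0.107] 52
side blue [325. 380.] 2332.5 [ 0.177 -0.345] rect [ 0.178 -0.345] [0.078 0.112] 46
side blue [317. 236.] 410.5 [ 0.422 -0.025] rect [ 0.423 -0.024] [0.082 0.057] 3
side blue [363. 383.] 217.5 [ 0.228 -0.392] rect [ 0.23  -0.389] [0.068 0.013] 47
side yellow [279. 164.] 206.0 [0.565 0.345] rect [0.567 0.346] [0.057 0.096] 85
side green [369. 305.] 1174.5 [ 0.364 -0.272] rect [ 0.375 -0.271] [0.146 0.057] 9
side red [246. 109.] 415.5 [0.727 0.817] rect [0.735 0.821] [0.236 0.101] 38
side purple [252. 218.] 357.5 [0.335 0.148] rect [0.337 0.149] [0.059 0.085] 51
```

```bash
cat >> h.py <<'E'
def tri(pts):  # [(cam,uv),...] least squares ray intersection
    A=np.zeros((3,3)); b=np.zeros(3)
    for (K,W),uv in pts:
        C=np.linalg.inv(W); d=C[:3,:3]@np.linalg.solve(K,[uv[0],uv[1],1.]); d/=np.linalg.norm(d)
        P=np.eye(3)-np.outer(d,d); A+=P; b+=P@C[:3,3]
    X=np.linalg.solve(A,b); return X
def plan(x,y,z,yaw=None,nose=.186):
    """world target of fingertips (nose ahead of TCP), tool down; yaw (deg) = direction of tool z in world. -> tool shift, turn"""
    T=T_tool(); d=np.array([x,y,z+nose])-T[:3,3]; sh=T[:3,:3].T@d
    zz=T[:3,2]; cur=np.degrees(np.arctan2(zz[1],zz[0])); t=0
    if yaw is not None: t=-((yaw-cur+90)%180-90)   # tool x points down
    print('shift',sh.round(4),'turn',round(t,1),'| tips',(T[:3,3]+T[:3,0]*nose).round(4),'yaw',cur.round(1),'q6',bot.get_state()['qpos'][5].round(2),'t',round(bot.get_state()['time_s'],1))
E
python3 - <<'E'
from h import *
print(T_tool().round(3))
a=cam('scene');b=cam('side');s=cv2.imread('pics/side0.png')
for k,r,us in (('blue',(400,195,445,235),(228,234)),('red',(300,165,335,195),(345.5,215)),):
    COL[k]=COL[k][:2]+(90,40)
    for n,c,rr in (('side',b,r),('scene',a,(us[0]-15,int(us[1])-15,us[0]+15,int(us[1])+15) if k=='blue' else (330,200,361,231))):
        im=cv2.imread(f'pics/{n}0.png'); m=mask(im,k,rr); x,y,w,h=cv2.boundingRect(m); M=cv2.moments(m,True)
        u=(M['m10']/M['m00'],M['m01']/M['m00']); print(k,n,np.round(u,1),x,y,w,h)
        if n=='side': u1=u
    X=tri([(b,u1),(a,u)]); print(X.round(4),proj(b,X).round(1),proj(a,X).round(1))
plan(.45,0,.30,90)
E
```

```text
[[-0.001 -0.926  0.377  0.207]
 [-0.001  0.377  0.926  0.509]
 [-1.     0.    -0.002  0.404]
 [ 0.     0.     0.     1.   ]]
blue side [423.9 211.9] 418 208 14 9
blue scene [227.6 234.3] 220 227 15 16
[ 0.647  -0.1815  0.082 ] [423.8 211.9] [227.5 234.4]
red side [318.3 177.7] 312 172 13 13
red scene [344.9 216.9] 338 210 14 15
[0.5408 0.1127 0.0859] [318.  177.5] [344.7 217.1]
shift [-0.0815 -0.4168 -0.3802] turn -22.2 | tips [0.2072 0.509  0.218 ] yaw 67.8 q6 -0.2 t 0.1
```

>>> {"method": "step_arm", "body": {
  "moves": [
    [0,-0.02,0,0,-7],
    [0,-0.05,0,0,-14],
    [0,-0.08,0,0,-21],
    [0,-0.09,0,0,-22.2],
    [0,-0.09,0,0,-22.2]
  ]
}}

```text
time_s: 0.52
tcp_pos: [0.2076, 0.5097, 0.4974]
eef_rot: [-1.207, 1.204, 1.209]
wrist_force: [0.9, 0.3, -0.1]
grip_width: 0.0931
```

>>> {"method": "step_arm", "body": {
  "moves": [
    [0,0,-0.02,-0.033,0],
    [0,0,-0.04,-0.066,0],
    [0,0,-0.06,-0.1,0],
    [0,0,-0.08,-0.133,0],
    [0,0,-0.1,-0.163,0]
  ]
}}

```text
time_s: 0.93
tcp_pos: [0.3076, 0.3446, 0.4925]
eef_rot: [-1.208, 1.214, 1.209]
wrist_force: [0.9, 0.2, 0.7]
grip_width: 0.0931
```

>>> {"method": "step_arm", "body": {
  "moves": [
    [0,0,-0.02,-0.033,0],
    [0,0,-0.04,-0.066,0],
    [0,0,-0.06,-0.1,0],
    [0,0,-0.08,-0.133,0],
    [0,0,-0.1,-0.163,0]
  ]
}}

```text
time_s: 1.35
tcp_pos: [0.4078, 0.1815, 0.4927]
eef_rot: [-1.206, 1.213, 1.209]
wrist_force: [0.4, 1.1, 0.1]
grip_width: 0.0929
```

>>> {"method": "step_arm", "body": {
  "moves": [
    [0,0,-0.02,-0.033,0],
    [0,0,-0.04,-0.066,0],
    [0,0,-0.06,-0.1,0],
    [0,0,-0.08,-0.133,0],
    [0,0,-0.1,-0.163,0]
  ]
}}

```text
time_s: 1.77
tcp_pos: [0.5082, 0.0184, 0.4924]
eef_rot: [-1.205, 1.213, 1.209]
wrist_force: [0.5, 0.5, -0.2]
grip_width: 0.0927
```

>>> {"method": "step_arm", "body": {
  "moves": [
    [0,0,0,0,0],
    [0,0,0,0,0]
  ]
}}

```text
time_s: 1.93
tcp_pos: [0.5084, 0.0189, 0.492]
eef_rot: [-1.202, 1.214, 1.209]
wrist_force: [-0.5, -0.1, -0.1]
grip_width: 0.0931
```

```bash
cat >> h.py <<'E'
def shot(tag):
    c=cam('wrist'); im=bot.snapshot('wrist'); cv2.imwrite(f'pics/{tag}.png',im); np.savez(f'pics/{tag}.npz',K=c[0],W=c[1]); return c,im
E
python3 - <<'E'
from h import *
plan(.5,.02,.31,90); c,im=shot('w1')
print(T_tool().round(3))
for k in COL:
    for b in blobs(im,k,150)[:4]:
        M=cv2.moments(b); u=(M['m10']/M['m00'],M['m01']/M['m00'])
        z=.016 if k in('blue','yellow','purple') else .034
        r=cv2.minAreaRect(np.array([ray(c,p[0],z)[:2] for p in b],np.float32))
        print(k,np.round(u),cv2.contourArea(b),'rect',np.round(r[0],3),np.round(r[1],3),round(r[2],1))
E
```

```text
shift [-0.004   0.0084  0.0011] turn -0.3 | tips [0.5075 0.019  0.306 ] yaw 89.7 q6 -1.75 t 1.9
[[-0.004 -1.     0.003  0.508]
 [ 0.001  0.003  1.     0.02 ]
 [-1.     0.004  0.001  0.493]
 [ 0.     0.     0.     1.   ]]
blue [289. 101.] 3396.0 rect [ 0.429 -0.017] [0.087 0.06 ] 3.1
blue [293. 144.] 318.0 rect [ 0.48  -0.014] [0.01 0.06] 3.1
blue [145. 283.] 211.0 rect [ 0.672 -0.228] [0.016 0.044] 41.8
yellow [571. 207.] 2739.0 rect [0.567 0.358] [0.061 0.088] 85.5
yellow [562. 244.] 252.5 rect [0.619 0.353] [0.061 0.01 ] 85.4
orange [338. 228.] 11309.5 rect [0.602 0.037] [0.193 0.163] 86.4
orange [170. 212.] 4324.0 rect [ 0.574 -0.173] [0.066 0.131] 87.0
orange [561.  63.] 2739.0 rect [0.375 0.3  ] [0.128 0.061] 15.7
orange [242. 282.] 636.5 rect [ 0.662 -0.075] [0.089 0.029] 86.1
green [73. 17.] 416.5 rect [ 0.346 -0.254] [0.056 0.018] 5.5
red [404. 206.] 773.5 rect [0.558 0.127] [0.043 0.043] 42.4
purple [435.  29.] 3447.5 rect [0.342 0.158] [0.061 0.087] 51.7
purple [406.  61.] 462.0 rect [0.383 0.125] [0.06  0.014] 51.2
```

View pics/w1.png

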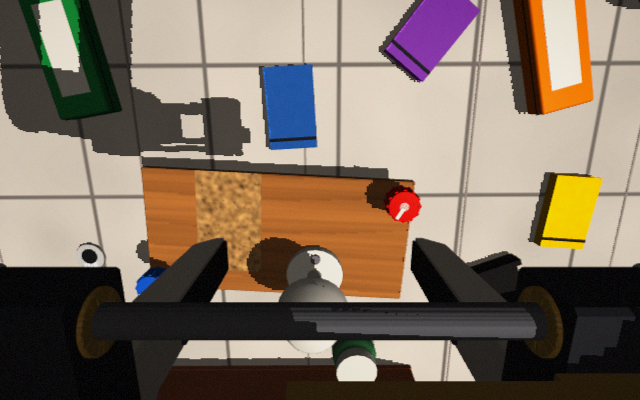

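Wrist view: front board edge from (142,167) to (413,181), red knob (404,206) with a white mark, blue knob half-hidden (150,283), blue book (289,105), yellow (568,210), orange case (561,55), green case (73,50). Two more views give me stereo.

>>> {"method": "step_arm", "body": {
  "moves": [
    [0,0.01,0.02,0.03,0],
    [0,0.02,0.04,0.06,0],
    [0,0.03,0.06,0.09,0],
    [0,0.04,0.09,0.12,-0.5],
    [0,0.04,0.09,0.13,-0.5]
  ]
}}

```text
time_s: 2.4
tcp_pos: [0.4116, 0.1541, 0.4522]
eef_rot: [-1.214, 1.207, 1.225]
wrist_force: [-1.5, 0.5, -0.9]
grip_width: 0.0931
```

>>> {"method": "step_arm", "body": {
  "moves": [
    [0,0,0,0,0],
    [0,0,0,0,0]
  ]
}}

```text
time_s: 2.57
tcp_pos: [0.4165, 0.1519, 0.4546]
eef_rot: [-1.219, 1.203, 1.218]
wrist_force: [0.8, 0.1, 0.3]
grip_width: 0.0929
```

```bash
python3 - <<'E'
from h import *
shot('w2'); plan(.42,-.1,.26,90)
a=cam('scene')
for uv in ((160,283),(250,286),(355,290)): print('planter rim',[ray(a,uv,z)[:2].round(3) for z in (.06,.1)])
print(bot.get_state()['qpos'].round(2))
E
```

```text
shift [ 0.0089 -0.     -0.2511] turn 0.6 | tips [0.4173 0.151  0.2688] yaw 90.6 q6 -1.49 t 2.6
planter rim [array([ 0.806, -0.29 ]), array([ 0.837, -0.263])]
planter rim [array([ 0.787, -0.082]), array([ 0.819, -0.068])]
planter rim [array([0.767, 0.156]), array([0.8  , 0.156])]
[ 0.1   0.03  1.68 -0.    1.43 -1.49]
```

>>> {"method": "step_arm", "body": {
  "moves": [
    [0,0,0,-0.04,0],
    [0,0,0,-0.08,0],
    [0,0,0,-0.12,0],
    [0,0,0,-0.16,0],
    [0,0,0,-0.2,0]
  ]
}}

```text
time_s: 3.03
tcp_pos: [0.4194, -0.0521, 0.455]
eef_rot: [-1.216, 1.205, 1.214]
wrist_force: [1.7, -0.1, 0.7]
grip_width: 0.0931
```

>>> {"method": "step_arm", "body": {
  "moves": [
    [0,0,0,-0.04,0],
    [0,0,0,-0.08,0],
    [0,0,0,-0.08,0],
    [0,0,0,-0.08,0]
  ]
}}

```text
time_s: 3.37
tcp_pos: [0.4202, -0.1326, 0.4545]
eef_rot: [-1.211, 1.208, 1.212]
wrist_force: [-0.6, 0.8, 0.2]
grip_width: 0.0932
```

```bash
python3 - <<'E'
from h import *
shot('w3'); plan(.54,.11,.2,90)
a=cv2.imread('pics/w2.png');b=cv2.imread('pics/w3.png')
cv2.imwrite('pics/w23.png',np.vstack([a[:300],b[:300]]))
print(bot.get_state()['qpos'].round(2))
E
```

```text
shift [ 0.0686 -0.1211  0.2403] turn 0.3 | tips [ 0.4201 -0.1308  0.2685] yaw 90.3 q6 -2.13 t 3.4
[-0.56  0.02  1.69  0.    1.43 -2.13]
```

View pics/w23.png

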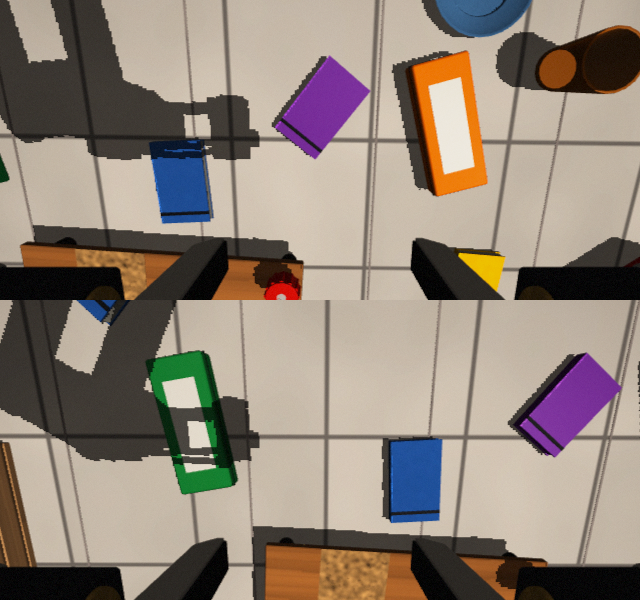

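w2: front board corners (302,261) and (21,243), orange case (448,123), blue book (181,180). w3: corners (547,260), (266,243), green case (191,121).

```bash
cat >> h.py <<'E'
def load(t):
    d=np.load(f'pics/{t}.npz'); return (d['K'],d['W']),cv2.imread(f'pics/{t}.png')
def edge(t,p,q,n=60,hw=6,rev=False,off=.06):
    """sub-pixel board edge: max gradient along normals of p-q; returns line (point,dir)"""
    c,im=load(t); g=im[:,:,2].astype(np.float32)-im[:,:,0]; g=cv2.GaussianBlur(g,(0,0),1)
    p,q=np.float32(p),np.float32(q); d=(q-p)/np.linalg.norm(q-p); nrm=np.array([-d[1],d[0]]); s=np.arange(-hw,hw+.01,.25); P=[]
    for f in np.linspace(off,1-off,n):
        x=p+(q-p)*f; L=x+s[:,None]*nrm
        v=cv2.remap(g,L[:,0].astype(np.float32),L[:,1].astype(np.float32),cv2.INTER_LINEAR).ravel()
        dv=np.abs(np.gradient(v)); i=dv.argmax()
        if dv[i]>2: P.append(x+s[i]*nrm)
    return cv2.fitLine(np.float32(P),cv2.DIST_HUBER,0,.01,.01).ravel()
def cross(l,m):
    A=np.array([[l[0],-m[0]],[l[1],-m[1]]]); t=np.linalg.solve(A,[m[2]-l[2],m[3]-l[3]]); return np.array([l[2]+t[0]*l[0],l[3]+t[0]*l[1]])
E
python3 - <<'E'
from h import *
# crop to see top corners
v=[]
for t,(x,y) in (('w1',(413,181)),('w2',(302,261)),('w3',(547,260)),('w1',(142,167)),('w2',(24,243)),('w3',(266,243))):
    im=cv2.copyMakeBorder(cv2.imread(f'pics/{t}.png'),0,0,20,20,cv2.BORDER_CONSTANT); v.append(cv2.resize(im[y-20:y+20,x:x+40],None,fx=6,fy=6,interpolation=cv2.INTER_NEAREST))
cv2.imwrite('pics/cr.png',np.vstack([np.hstack(v[:3]),np.hstack(v[3:])]))
E
```

```text
(no output)
```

View pics/cr.png

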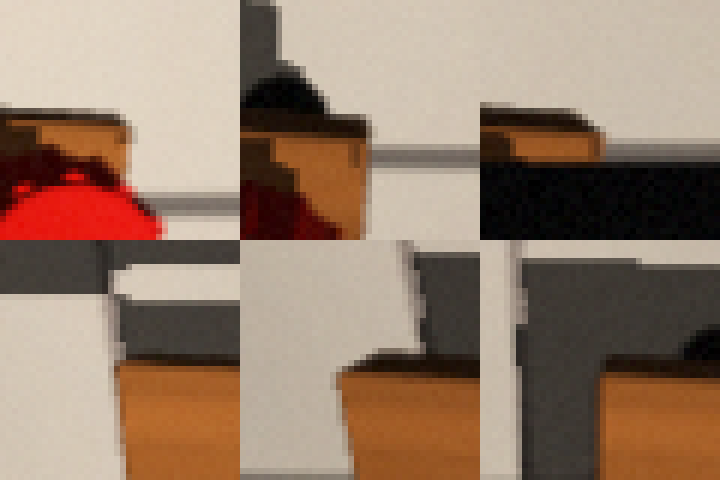

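```bash
python3 - <<'E'
from h import *
C={t:load(t)[0] for t in('w1','w2','w3')}
for n,p in (('FL',dict(w1=(413.8,180.7),w2=(302.5,262.7),w3=(546.8,261.3))),('FR',dict(w1=(141.7,167.3),w2=(20.2,244.3),w3=(265.8,244.7)))):
    for s in (('w1','w2','w3'),('w1','w2'),('w2','w3'),('w1','w3')):
        X=tri([(C[t],p[t]) for t in s]); print(n,s,X.round(4),[ (proj(C[t],X)-p[t]).round(1).tolist() for t in s])
# knob a at w1: fit circle of red top
c,im=load('w1'); b=blobs(im,'red')[0]; print(cv2.minEnclosingCircle(b)); 
u=cv2.minEnclosingCircle(b)[0]
for z in (.09,.094,.098): print('knob a',ray(c,u,z).round(4))
# flat objects
for k,t,z in (('blue','w3',.016),('yellow','w1',.016),('green','w3',.034),('orange','w2',.034)):
    c,im=load(t); v=np.vstack(blobs(im,k,150)[:2] if k in('blue','yellow') else blobs(im,k,150)[:1])
    print(k,cv2.minAreaRect(np.array([ray(c,p[0],z)[:2] for p in v],np.float32)))
E
```

```text
FL ('w1', 'w2', 'w3') [0.5215 0.1335 0.054 ] [[0.1, 0.1], [-0.1, 0.2], [-0.1, -0.3]]
FL ('w1', 'w2') [0.5216 0.1336 0.0531] [[0.0, 0.0], [-0.0, -0.0]]
FL ('w2', 'w3') [0.5216 0.1337 0.0539] [[-0.0, 0.3], [-0.0, -0.3]]
FL ('w1', 'w3') [0.5213 0.1329 0.0551] [[-0.1, 0.1], [0.1, -0.1]]
FR ('w1', 'w2', 'w3') [ 0.5035 -0.1942  0.0506] [[-0.4, -0.2], [0.4, 0.0], [0.1, 0.2]]
FR ('w1', 'w2') [ 0.5033 -0.1934  0.0517] [[-0.2, -0.2], [0.2, 0.2]]
FR ('w2', 'w3') [ 0.5032 -0.1942  0.0511] [[0.0, -0.1], [-0.0, 0.1]]
FR ('w1', 'w3') [ 0.504  -0.1945  0.049 ] [[0.0, -0.0], [-0.0, 0.0]]
((403.2188415527344, 205.4552764892578), 17.45363998413086)
knob a [0.5423 0.1134 0.09  ]
knob a [0.5411 0.1124 0.094 ]
knob a [0.54   0.1115 0.098 ]
blue ((0.5600913763046265, -0.08832038938999176), (0.09474362432956696, 0.4025035500526428), 61.70780563354492)
yellow ((0.5734908580780029, 0.3570295572280884), (0.06099005416035652, 0.10170027613639832), 85.49886322021484)
green ((0.3247297406196594, -0.2818276882171631), (0.05836312845349312, 0.06275289505720139), 9.856717109680176)
orange ((0.3645781874656677, 0.2974094748497009), (0.1482934206724167, 0.06030726805329323), 15.692184448242188)
```

Board front-left corner stands ~3.4 mm above front-right → h_b ≈ 3.0 mm (≈107° of turn); shelf yaw −3.1°, origin (0.592,−0.035). Candidates: small blue book (w1 289,105) vs big blue (decoy) vs purple (decoy); sizes 60×100 mm confirmed in the crop. Knob b first.

>>> {"method": "step_arm", "body": {
  "moves": [
    [0,0,-0.039,-0.009,0],
    [0,0,-0.078,-0.018,0],
    [0,0,-0.117,-0.027,0],
    [0,0,-0.156,-0.036,0],
    [0,0,-0.19,-0.044,0]
  ]
}}

```text
time_s: 3.83
tcp_pos: [0.6131, -0.17, 0.4546]
eef_rot: [-1.218, 1.203, 1.217]
wrist_force: [0.7, -0.3, 0.1]
grip_width: 0.0929
```

>>> {"method": "step_arm", "body": {
  "moves": [
    [0,0,-0.034,-0.008,-7],
    [0,0,-0.034,-0.008,-14],
    [0,0,-0.034,-0.008,-21],
    [0,0,-0.034,-0.008,-28],
    [0,0,-0.034,-0.008,-35]
  ]
}}

```text
time_s: 4.25
tcp_pos: [0.6455, -0.1772, 0.4542]
eef_rot: [-1.654, 0.843, 1.656]
wrist_force: [-0.0, 0.3, 0.4]
grip_width: 0.0926
```

>>> {"method": "step_arm", "body": {
  "moves": [
    [0,0,0,0,-7],
    [0,0,0,0,-14],
    [0,0,0,0,-15],
    [0,0,0,0,-15]
  ]
}}

```text
time_s: 4.58
tcp_pos: [0.6451, -0.1777, 0.4548]
eef_rot: [-1.822, 0.654, 1.823]
wrist_force: [-0.5, -0.5, -0.2]
grip_width: 0.0927
```

```bash
python3 - <<'E'
from h import *
plan(.644,-.183,.068,140)
c,im=shot('w4')
for k in('blue',):
    for b in blobs(im,k)[:3]:
        u,r=cv2.minEnclosingCircle(b); print(u,r,cv2.contourArea(b),ray(c,u,.09).round(4))
E
```

```text
shift [ 0.2008  0.0048 -0.0026] turn 0.5 | tips [ 0.645  -0.1776  0.2688] yaw 140.5 q6 -2.89 t 4.6
(546.5, 156.5) 45.590667724609375 3589.5 [ 0.4585 -0.0565  0.09  ]
(316.16070556640625, 175.875) 19.213346481323242 989.0 [ 0.644  -0.1845  0.09  ]
(508.5, 187.0) 23.817110061645508 490.0 [ 0.5031 -0.0538  0.09  ]
```

View pics/w4.png

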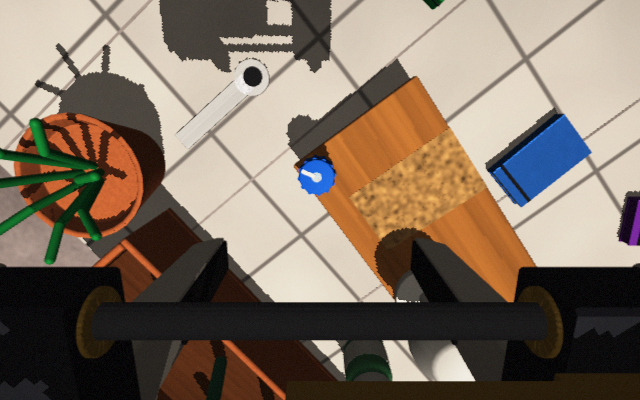

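Blue knob centred at (316,176) → (0.644,−0.184), as predicted. Descend, grip.

>>> {"method": "step_arm", "body": {
  "moves": [
    [0,0.04,0.006,-0.002,0],
    [0,0.08,0.006,-0.002,0],
    [0,0.12,0.006,-0.002,0],
    [0,0.15,0.006,-0.002,0],
    [0,0.17,0.006,-0.002,0]
  ]
}}

```text
time_s: 5.05
tcp_pos: [0.6414, -0.1842, 0.2807]
eef_rot: [-1.815, 0.655, 1.826]
wrist_force: [-0.1, -1.4, -0.2]
grip_width: 0.0929
```

>>> {"method": "step_arm", "body": {
  "moves": [
    [0,0.01,0,0,0],
    [0,0.02,0,0,0],
    [0,0.03,0,0,0],
    [0.3,0.03,0,0,0],
    [0.5,0.03,0,0,0]
  ],
  "newtons": 25
}}

```text
time_s: 5.47
tcp_pos: [0.6428, -0.1853, 0.2554]
eef_rot: [-1.823, 0.654, 1.822]
wrist_force: [-0.3, 0.2, 0.3]
grip_width: 0.0841
```

>>> {"method": "step_arm", "body": {
  "moves": [
    [1,0,0,0,0],
    [1,0,0,0,0],
    [1,0,0,0,0],
    [1,0,0,0,0],
    [1,0,0,0,0]
  ]
}}

```text
time_s: 5.88
tcp_pos: [0.6426, -0.1853, 0.2553]
eef_rot: [-1.824, 0.654, 1.822]
wrist_force: [0.6, -0.7, 0.2]
grip_width: 0.0507
```

```bash
python3 - <<'E'
from h import *
plan(.644,-.184,.068,140); s=bot.get_state(); print(s['wrist_force'],s['ft_torque'],s['grip_width'])
E
```

```text
shift [ 0.0013 -0.0019 -0.0002] turn 0.5 | tips [ 0.6427 -0.1854  0.0693] yaw 140.5 q6 -2.9 t 5.9
[ 0.57405027 -0.66116803  0.15862264] [0.04002774 0.03627365 0.04787157] 0.05067132868530307
```

>>> {"method": "step_arm", "body": {
  "moves": [
    [1,0,-0.001,0,0],
    [1,0,-0.001,0,0],
    [1,0,-0.001,0,0],
    [1,0,-0.001,0,0],
    [1,0,-0.001,0,0]
  ]
}}

```text
time_s: 6.3
tcp_pos: [0.643, -0.1843, 0.2548]
eef_rot: [-1.822, 0.653, 1.823]
wrist_force: [-1.2, 1.2, 2.5]
grip_width: 0.0355
```

>>> {"method": "step_arm", "body": {
  "moves": [
    [1,0,0,0,5],
    [1,0,0,0,10],
    [1,0,0,0,15],
    [1,0,0,0,20],
    [1,0,0,0,25]
  ]
}}

```text
time_s: 6.72
tcp_pos: [0.6429, -0.1843, 0.2548]
eef_rot: [-1.526, 0.967, 1.528]
wrist_force: [-2.8, 1.5, 1.7]
grip_width: 0.0356
```

```bash
python3 - <<'E'
from h import *
plan(.644,-.184,.068,140); s=bot.get_state(); print(s['wrist_force'],s['ft_torque'],s['grip_width'])
E
```

```text
shift [ 0.0008 -0.0011 -0.0002] turn -24.7 | tips [ 0.6427 -0.1842  0.0688] yaw 115.3 q6 -2.46 t 6.7
[-2.81392756  1.49310319  1.70529341] [0.23971728 0.44802167 0.18651303] 0.03562138747290566
```

>>> {"method": "step_arm", "body": {
  "moves": [
    [1,0,0,0,6],
    [1,0,0,0,12],
    [1,0,0,0,18],
    [1,0,0,0,24],
    [1,0,0,0,30]
  ]
}}

```text
time_s: 7.13
tcp_pos: [0.6426, -0.1843, 0.2547]
eef_rot: [-1.147, 1.249, 1.15]
wrist_force: [-3.8, 1.7, 2.9]
grip_width: 0.0355
```

>>> {"method": "step_arm", "body": {
  "moves": [
    [1,0,0,0,6],
    [1,0,0,0,12],
    [1,0,0,0,18],
    [1,0,0,0,24],
    [1,0,0,0,30]
  ]
}}

```text
time_s: 7.55
tcp_pos: [0.6422, -0.1841, 0.2546]
eef_rot: [-0.751, 1.439, 0.755]
wrist_force: [-4.2, 2.3, 3.9]
grip_width: 0.0353
```

>>> {"method": "step_arm", "body": {
  "moves": [
    [1,0,0,0,6],
    [1,0,0,0,12],
    [1,0,0,0,18],
    [1,0,0,0,20],
    [1,0,0,0,20]
  ]
}}

```text
time_s: 7.97
tcp_pos: [0.642, -0.1838, 0.2545]
eef_rot: [-0.483, 1.52, 0.487]
wrist_force: [-5.6, 3.4, 4.3]
grip_width: 0.0352
```

```bash
python3 - <<'E'
from h import *
plan(.644,-.184,.068,140); s=bot.get_state(); print(s['wrist_force'],s['ft_torque'],s['grip_width'])
c=cam('side'); im=bot.snapshot('side'); cv2.imwrite('pics/side1.png',im)
E
```

```text
shift [ 0.0005 -0.0013  0.0016] turn 75.5 | tips [ 0.6411 -0.1836  0.0685] yaw 35.5 q6 -1.06 t 8.0
[-5.55116809  3.37429554  4.33920885] [0.25448999 1.41578913 0.03589533] 0.03518215378703994
```

>>> {"method": "step_arm", "body": {
  "moves": [
    [0,0,0,0,0],
    [0,0,0,0,0],
    [0,0,0,0,0],
    [0,0,0,0,0],
    [0,0,0,0,0]
  ]
}}

```text
time_s: 8.43
tcp_pos: [0.6433, -0.1847, 0.2547]
eef_rot: [-0.486, 1.515, 0.485]
wrist_force: [0.5, 0.7, 0.3]
grip_width: 0.0642
```

>>> {"method": "step_arm", "body": {
  "moves": [
    [0,-0.02,0,0,0],
    [0,-0.05,0,0,0],
    [0,-0.09,0,0,0],
    [0,-0.13,0,0,0],
    [0,-0.17,0,0,-5]
  ]
}}

```text
time_s: 8.85
tcp_pos: [0.6429, -0.1845, 0.4263]
eef_rot: [-0.553, 1.499, 0.553]
wrist_force: [0.4, -0.5, -0.6]
grip_width: 0.092
```

>>> {"method": "step_arm", "body": {
  "moves": [
    [0,-0.035,0,0,-7],
    [0,-0.035,0,0,-14],
    [0,-0.035,0,0,-21],
    [0,-0.035,0,0,-28],
    [0,-0.035,0,0,-35]
  ]
}}

```text
time_s: 9.27
tcp_pos: [0.6431, -0.1846, 0.4601]
eef_rot: [-1.026, 1.315, 1.025]
wrist_force: [1.3, -0.3, 0.8]
grip_width: 0.0929
```

>>> {"method": "step_arm", "body": {
  "moves": [
    [0,0,0,0,-7],
    [0,0,0,0,-14],
    [0,0,0,0,-14.5],
    [0,0,0,0,-14.5]
  ]
}}

```text
time_s: 9.6
tcp_pos: [0.6432, -0.1846, 0.4597]
eef_rot: [-1.207, 1.21, 1.207]
wrist_force: [0.2, 0.3, 0.5]
grip_width: 0.0933
```

>>> {"method": "step_arm", "body": {
  "moves": [
    [0,0,0.036,0.016,0],
    [0,0,0.072,0.032,0],
    [0,0,0.108,0.048,0],
    [0,0,0.144,0.064,0],
    [0,0,0.18,0.08,0]
  ]
}}

```text
time_s: 10.02
tcp_pos: [0.4614, -0.1039, 0.4594]
eef_rot: [-1.207, 1.211, 1.207]
wrist_force: [0.2, 0.8, 1.2]
grip_width: 0.0929
```

>>> {"method": "step_arm", "body": {
  "moves": [
    [0,0,0,0,0],
    [0,0,0,0,0],
    [0,0,0,0,0]
  ]
}}

```text
time_s: 10.27
tcp_pos: [0.4634, -0.1048, 0.4606]
eef_rot: [-1.21, 1.209, 1.206]
wrist_force: [0.2, 0.8, 0.3]
grip_width: 0.093
```

```bash
python3 - <<'E'
from h import *
c,im=shot('v1'); plan(.46,.1,.27,90)
for P in ((.5215,.1335,.0525),(.5035,-.1942,.0515),(.54,.113,.095)): print(proj(c,P).round(1))
E
```

```text
shift [0.0042 0.0042 0.2051] turn -0.1 | tips [ 0.4643 -0.1053  0.2744] yaw 89.9 q6 -2.03 t 10.3
[526.  222.1]
[241.4 207.2]
[526.5 251.6]
```

>>> {"method": "step_arm", "body": {
  "moves": [
    [0,0,0,0.04,0],
    [0,0,0,0.08,0],
    [0,0,0,0.12,0],
    [0,0,0,0.16,0],
    [0,0,0,0.2,0]
  ]
}}

```text
time_s: 10.73
tcp_pos: [0.4643, 0.0968, 0.4597]
eef_rot: [-1.208, 1.21, 1.208]
wrist_force: [0.7, -0.4, 0.1]
grip_width: 0.0931
```

>>> {"method": "step_arm", "body": {
  "moves": [
    [0,0,0,0,0],
    [0,0,0,0,0],
    [0,0,0,0,0]
  ]
}}

```text
time_s: 10.98
tcp_pos: [0.4641, 0.0953, 0.4595]
eef_rot: [-1.21, 1.209, 1.21]
wrist_force: [-0.0, -0.2, -0.4]
grip_width: 0.0931
```

```bash
python3 - <<'E'
from h import *
c,im=shot('v2'); plan(.54,.1125,.18,90)
v=[]
for t in ('v1','v2'):
    c,im=load(t)
    for P in ((.5215,.1335,.0525),(.5035,-.1942,.0515),(.54,.113,.095)):
        u=proj(c,P); x,y=np.round(u).astype(int); print(t,x,y)
        im2=cv2.copyMakeBorder(im,30,30,30,30,cv2.BORDER_CONSTANT); v.append(cv2.resize(im2[y+10:y+50,x+10:x+50],None,fx=6,fy=6,interpolation=cv2.INTER_NEAREST))
cv2.imwrite('pics/cr2.png',np.vstack([np.hstack(v[:3]),np.hstack(v[3:])]))
E
```

```text
shift [ 0.0934 -0.076   0.018 ] turn -0.0 | tips [0.4639 0.0945 0.2735] yaw 90.0 q6 -1.61 t 11.0
v1 526 222
v1 241 207
v1 527 252
v2 352 223
v2 66 207
v2 336 253
```

View pics/cr2.png

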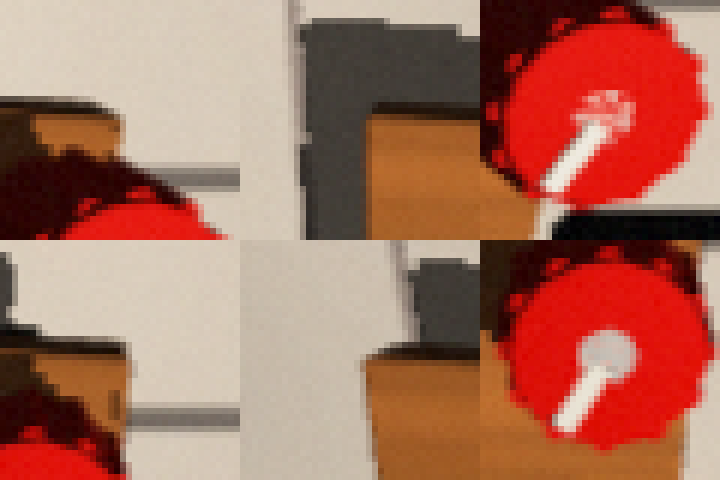

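```bash
python3 - <<'E'
from h import *
C={t:load(t)[0] for t in('v1','v2')}
for n,p in (('FL',dict(v1=(525.2,221.2),v2=(352.8,221.7))),('FR',dict(v1=(241.7,206),v2=(66.3,206.5))),('Ka',dict(v1=(527.5,250.2),v2=(336.8,251.7)))):
    X=tri([(C[t],p[t]) for t in p]); print(n,X.round(4),[ (proj(C[t],X)-p[t]).round(1).tolist() for t in p])
E
```

```text
FL [0.5211 0.1341 0.0497] [[-0.0, -0.2], [0.0, 0.2]]
FR [ 0.5025 -0.194   0.0505] [[-0.0, 0.2], [0.0, -0.2]]
Ka [0.5386 0.1136 0.0953] [[0.0, 0.3], [-0.0, -0.3]]
```

Board now level within ~0.8 mm over 126 mm (error about that size); knob a sits ~6 mm too high, so ~200° or so on a, in two strokes (lamp clearance), watching for contact force.

>>> {"method": "step_arm", "body": {
  "moves": [
    [0,0,-0.035,0.009,0],
    [0,0,-0.075,0.0185,0],
    [0,0.04,-0.075,0.0185,-5],
    [0,0.08,-0.075,0.0185,-10],
    [0,0.1,-0.075,0.0185,-10]
  ]
}}

```text
time_s: 11.45
tcp_pos: [0.5384, 0.1117, 0.3552]
eef_rot: [-1.335, 1.125, 1.342]
wrist_force: [-1.4, 0.8, -0.5]
grip_width: 0.0934
```

>>> {"method": "step_arm", "body": {
  "moves": [
    [0,0.03,0,0,0],
    [0,0.06,0,0,0],
    [0,0.08,0,0,0],
    [0,0.09,0,0,0],
    [0,0.1,0,0,0]
  ]
}}

```text
time_s: 11.87
tcp_pos: [0.5385, 0.1122, 0.2587]
eef_rot: [-1.335, 1.124, 1.336]
wrist_force: [0.0, 0.0, 0.1]
grip_width: 0.0931
```

```bash
python3 - <<'E'
from h import *
plan(.539,.113,.073,100); s=bot.get_state(); print(s['wrist_force'],s['ft_torque'])
E
```

```text
shift [-0.0003 -0.0006  0.0007] turn -0.1 | tips [0.5383 0.1121 0.0727] yaw 99.9 q6 -1.74 t 11.9
[0.04653744 0.04124242 0.11788412] [ 0.02243761  0.05626391 -0.04110661]
```

>>> {"method": "step_arm", "body": {
  "moves": [
    [1,0,0,0,0],
    [1,0,0,0,0],
    [1,0,0,0,0],
    [1,0,0,0,0],
    [1,0,0,0,0]
  ]
}}

```text
time_s: 12.28
tcp_pos: [0.5384, 0.114, 0.261]
eef_rot: [-1.338, 1.12, 1.335]
wrist_force: [-0.5, -0.1, 0.3]
grip_width: 0.0645
```

>>> {"method": "step_arm", "body": {
  "moves": [
    [1,0,0,0,0],
    [1,0,0,0,0],
    [1,0,0,0,0],
    [1,0,0,0,0],
    [1,0,0,0,0]
  ]
}}

```text
time_s: 12.7
tcp_pos: [0.538, 0.1139, 0.2598]
eef_rot: [-1.337, 1.121, 1.337]
wrist_force: [-0.6, -1.2, 0.4]
grip_width: 0.0351
```

>>> {"method": "step_arm", "body": {
  "moves": [
    [1,0.0002,0,0,6],
    [1,0.0003,0,0,12],
    [1,0.0005,0,0,18],
    [1,0.0007,0,0,24],
    [1,0.0008,0,0,30]
  ]
}}

```text
time_s: 13.12
tcp_pos: [0.538, 0.1139, 0.259]
eef_rot: [-0.945, 1.356, 0.945]
wrist_force: [-0.3, -0.4, 1.1]
grip_width: 0.0356
```

>>> {"method": "step_arm", "body": {
  "moves": [
    [1,0.0002,0,0,6],
    [1,0.0003,0,0,12],
    [1,0.0005,0,0,18],
    [1,0.0007,0,0,24],
    [1,0.0008,0,0,30]
  ]
}}

```text
time_s: 13.53
tcp_pos: [0.538, 0.114, 0.2582]
eef_rot: [-0.543, 1.502, 0.543]
wrist_force: [-0.5, -0.5, 0.4]
grip_width: 0.0353
```

>>> {"method": "step_arm", "body": {
  "moves": [
    [1,0.0002,0,0,6],
    [1,0.0003,0,0,12],
    [1,0.0005,0,0,18],
    [1,0.0007,0,0,24],
    [1,0.0008,0,0,30]
  ]
}}

```text
time_s: 13.95
tcp_pos: [0.5381, 0.114, 0.2574]
eef_rot: [-0.134, 1.566, 0.134]
wrist_force: [0.3, -0.2, 0.4]
grip_width: 0.0355
```

>>> {"method": "step_arm", "body": {
  "moves": [
    [1,0.0002,0,0,6],
    [1,0.0003,0,0,12],
    [1,0.0005,0,0,18],
    [1,0.0006,0,0,20],
    [1,0.0006,0,0,20]
  ]
}}

```text
time_s: 14.37
tcp_pos: [0.5381, 0.1139, 0.2568]
eef_rot: [0.137, 1.566, -0.137]
wrist_force: [-0.4, 0.5, 0.6]
grip_width: 0.0357
```

```bash
python3 - <<'E'
from h import *
plan(.539,.113,.073,100); s=bot.get_state(); print(s['wrist_force'],s['ft_torque'])
E
```

```text
shift [-0.0022 -0.0008  0.001 ] turn 70.0 | tips [0.5382 0.1139 0.0708] yaw -10.0 q6 0.18 t 14.4
[-0.41463252  0.48835862  0.57792593] [-0.05900558  0.06557925 -0.13208825]
```

>>> {"method": "step_arm", "body": {
  "moves": [
    [0,0,0,0,0],
    [0,0,0,0,0],
    [0,0,0,0,0],
    [0,0,0,0,0],
    [0,-0.01,0,0,0]
  ]
}}

```text
time_s: 14.78
tcp_pos: [0.5372, 0.1139, 0.2653]
eef_rot: [0.136, 1.57, -0.137]
wrist_force: [-1.0, -0.7, -0.0]
grip_width: 0.0641
```

>>> {"method": "step_arm", "body": {
  "moves": [
    [0,-0.02,0,0,0],
    [0,-0.06,0,0,0],
    [0,-0.1,0,0,-7],
    [0,-0.1,0,0,-14],
    [0,-0.1,0,0,-21]
  ]
}}

```text
time_s: 15.2
tcp_pos: [0.5387, 0.114, 0.371]
eef_rot: [-0.157, 1.558, 0.156]
wrist_force: [0.2, -0.3, -0.9]
grip_width: 0.0923
```

>>> {"method": "step_arm", "body": {
  "moves": [
    [0,0,0,0,-7],
    [0,0,0,0,-14],
    [0,0,0,0,-21],
    [0,0,0,0,-28],
    [0,0,0,0,-35]
  ]
}}

```text
time_s: 15.62
tcp_pos: [0.5379, 0.114, 0.3676]
eef_rot: [-0.633, 1.476, 0.633]
wrist_force: [-0.3, -0.7, 0.1]
grip_width: 0.0931
```

>>> {"method": "step_arm", "body": {
  "moves": [
    [0,0,0,0,-7],
    [0,0,0,0,-14],
    [0,0,0,0,-21],
    [0,0,0,0,-28],
    [0,0,0,0,-35]
  ]
}}

```text
time_s: 16.03
tcp_pos: [0.5379, 0.114, 0.3676]
eef_rot: [-1.098, 1.276, 1.098]
wrist_force: [-0.1, -0.2, 0.5]
grip_width: 0.093
```

>>> {"method": "step_arm", "body": {
  "moves": [
    [0,0,0,0,-7],
    [0,0,0,0,-9],
    [0,0,0,0,-9],
    [0,0,0,0,-9]
  ]
}}

```text
time_s: 16.37
tcp_pos: [0.5379, 0.1139, 0.3674]
eef_rot: [-1.209, 1.209, 1.208]
wrist_force: [0.1, 0.5, 0.4]
grip_width: 0.0931
```

```bash
cat >> h.py <<'E'
def mark(c,im,P,r=.015):
    """direction (world deg) of the white mark on a knob top at P"""
    hsv=cv2.cvtColor(im,cv2.COLOR_BGR2HSV); m=((hsv[:,:,1]<70)&(hsv[:,:,2]>200)).astype(np.uint8)
    ys,xs=np.nonzero(m); Q=np.array([ray(c,p,P[2])[:2]-P[:2] for p in zip(xs,ys)]); k=np.hypot(*Q.T)<r
    d=Q[k].mean(0); return np.degrees(np.arctan2(d[1],d[0])).round(1),k.sum(),d.round(4)
E
python3 - <<'E'
from h import *
plan(.538,.114,.17,90); c,im=shot('v3')
b=blobs(im,'red')[0]; print(cv2.minEnclosingCircle(b),cv2.contourArea(b))
print(mark(*load('v2'),(.5386,.1136,.096)), mark(c,im,(.538,.114,.093)))
cv2.imwrite('pics/cr3.png',im[100:300,200:440])
E
```

```text
shift [ 0.0114 -0.0001  0.0001] turn -0.0 | tips [0.538  0.1139 0.1814] yaw 90.0 q6 -1.56 t 16.4
((320.0, 206.5), 24.520498275756836) 537.0
(np.float64(-28.4), np.int64(65), array([ 0.004 , -0.0022])) (np.float64(nan), np.int64(0), array([nan, nan]))h.py:59: RuntimeWarning: Mean of empty slice.
  d=Q[k].mean(0); return np.degrees(np.arctan2(d[1],d[0])).round(1),k.sum(),d.round(4)
  ret = um.true_divide(
```

View pics/v3.png

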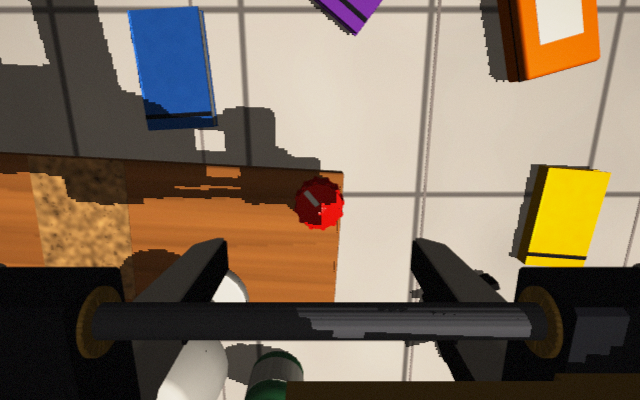

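Red mark went clockwise from lower-left to upper-left, ~105°: the screw turns. Second stroke, watching force z.

>>> {"method": "step_arm", "body": {
  "moves": [
    [0,0.035,0,0,-7],
    [0,0.07,0,0,-10],
    [0,0.09,0,0,-10],
    [0,0.105,0,0,-10],
    [0,0.111,0,0,-10]
  ]
}}

```text
time_s: 16.83
tcp_pos: [0.5371, 0.1139, 0.2534]
eef_rot: [-1.334, 1.125, 1.34]
wrist_force: [-0.7, 0.1, 0.3]
grip_width: 0.0929
```

>>> {"method": "step_arm", "body": {
  "moves": [
    [1,0,0,0,0],
    [1,0,0,0,0],
    [1,0,0,0,0],
    [1,0,0,0,0],
    [1,0,0,0,0]
  ]
}}

```text
time_s: 17.25
tcp_pos: [0.5383, 0.114, 0.2569]
eef_rot: [-1.338, 1.12, 1.335]
wrist_force: [0.1, 0.6, -0.4]
grip_width: 0.0643
```

>>> {"method": "step_arm", "body": {
  "moves": [
    [1,0,0,0,0],
    [1,0,0,0,0],
    [1,0,0,0,0],
    [1,0,0,0,0],
    [1,0,0,0,0]
  ]
}}

```text
time_s: 17.67
tcp_pos: [0.538, 0.1139, 0.2558]
eef_rot: [-1.337, 1.121, 1.337]
wrist_force: [-0.8, -1.0, 0.8]
grip_width: 0.0354
```

>>> {"method": "step_arm", "body": {
  "moves": [
    [1,0.0002,0,0,6],
    [1,0.0003,0,0,12],
    [1,0.0005,0,0,18],
    [1,0.0007,0,0,24],
    [1,0.0008,0,0,30]
  ]
}}

```text
time_s: 18.08
tcp_pos: [0.538, 0.1139, 0.255]
eef_rot: [-0.945, 1.356, 0.945]
wrist_force: [-0.1, -0.3, 0.2]
grip_width: 0.0352
```

>>> {"method": "step_arm", "body": {
  "moves": [
    [1,0.0002,0,0,6],
    [1,0.0003,0,0,12],
    [1,0.0004,0,0,15],
    [1,0.0004,0,0,15]
  ]
}}

```text
time_s: 18.42
tcp_pos: [0.538, 0.1139, 0.2546]
eef_rot: [-0.748, 1.438, 0.748]
wrist_force: [-0.2, 1.1, 1.0]
grip_width: 0.0355
```

>>> {"method": "step_arm", "body": {
  "moves": [
    [1,0.0002,0,0,6],
    [1,0.0003,0,0,12],
    [1,0.0004,0,0,15],
    [1,0.0004,0,0,15]
  ]
}}

```text
time_s: 18.75
tcp_pos: [0.538, 0.1139, 0.2543]
eef_rot: [-0.547, 1.501, 0.547]
wrist_force: [-0.1, -0.5, 1.5]
grip_width: 0.0351
```

>>> {"method": "step_arm", "body": {
  "moves": [
    [1,0.0001,0,0,5],
    [1,0.0003,0,0,10],
    [1,0.0003,0,0,10],
    [1,0.0003,0,0,10]
  ]
}}

```text
time_s: 19.08
tcp_pos: [0.5381, 0.1139, 0.2542]
eef_rot: [-0.414, 1.53, 0.414]
wrist_force: [-1.5, -1.2, 5.0]
grip_width: 0.0358
```

>>> {"method": "step_arm", "body": {
  "moves": [
    [1,0.0001,0,0,5],
    [1,0.0003,0,0,10],
    [1,0.0003,0,0,10],
    [1,0.0003,0,0,10]
  ]
}}

```text
time_s: 19.42
tcp_pos: [0.5381, 0.1139, 0.2542]
eef_rot: [-0.278, 1.552, 0.277]
wrist_force: [-1.5, -0.0, 7.0]
grip_width: 0.0353
```

```bash
python3 - <<'E'
from h import *
plan(.538,.114,.17,90)
for i in range(1): s=bot.get_state(); print(s['wrist_force'].round(2),s['ft_torque'].round(2))
E
```

```text
shift [-1.018e-01  1.000e-04  0.000e+00] turn -69.7 | tips [0.5382 0.1139 0.0682] yaw 20.3 q6 -0.35 t 19.4
[-1.55 -0.04  6.98] [-0.18  0.46 -0.14]
```

Contact felt (5→7 N) near 180°. Release and re-measure level.

>>> {"method": "step_arm", "body": {
  "moves": [
    [0,0,0,0,0],
    [0,0,0,0,0],
    [0,0,0,0,0],
    [0,0,0,0,0],
    [0,-0.01,0,0,0]
  ]
}}

```text
time_s: 19.83
tcp_pos: [0.5371, 0.1139, 0.2618]
eef_rot: [-0.275, 1.558, 0.276]
wrist_force: [0.1, 0.5, -0.2]
grip_width: 0.0643
```

>>> {"method": "step_arm", "body": {
  "moves": [
    [0,-0.02,0,0,0],
    [0,-0.06,0,0,0],
    [0,-0.1,0,0,-7],
    [0,-0.14,0,0,-14],
    [0,-0.18,0,0,-21]
  ]
}}

```text
time_s: 20.25
tcp_pos: [0.5374, 0.114, 0.4462]
eef_rot: [-0.566, 1.495, 0.565]
wrist_force: [1.3, 0.5, -0.2]
grip_width: 0.0923
```

>>> {"method": "step_arm", "body": {
  "moves": [
    [0,-0.015,0,0,-7],
    [0,-0.015,0,0,-14],
    [0,-0.015,0,0,-21],
    [0,-0.015,0,0,-28],
    [0,-0.015,0,0,-35]
  ]
}}

```text
time_s: 20.67
tcp_pos: [0.5376, 0.114, 0.4595]
eef_rot: [-1.033, 1.311, 1.032]
wrist_force: [0.5, 0.4, -0.1]
grip_width: 0.0931
```

>>> {"method": "step_arm", "body": {
  "moves": [
    [0,0,0,0,-7],
    [0,0,0,0,-14],
    [0,0,0,0,-14],
    [0,0,0,0,-14]
  ]
}}

```text
time_s: 21.0
tcp_pos: [0.5378, 0.1139, 0.459]
eef_rot: [-1.207, 1.21, 1.207]
wrist_force: [-0.2, 0.6, 0.4]
grip_width: 0.0933
```

>>> {"method": "step_arm", "body": {
  "moves": [
    [0,0,0.037,-0.005,0],
    [0,0,0.074,-0.01,0],
    [0,0,0.074,-0.014,0],
    [0,0,0.074,-0.014,0],
    [0,0,0.074,-0.014,0]
  ]
}}

```text
time_s: 21.42
tcp_pos: [0.4643, 0.0998, 0.4594]
eef_rot: [-1.209, 1.208, 1.206]
wrist_force: [0.5, 0.0, 1.1]
grip_width: 0.0926
```

```bash
python3 - <<'E'
from h import *
c,im=shot('u2'); plan(.464,-.1,.27,90)
E
```

```text
shift [ 0.0032  0.0005 -0.1999] turn -0.1 | tips [0.4652 0.0999 0.2733] yaw 89.9 q6 -1.59 t 21.5
```

>>> {"method": "step_arm", "body": {
  "moves": [
    [0,0,0,-0.04,0],
    [0,0,0,-0.08,0],
    [0,0,0,-0.12,0],
    [0,0,0,-0.16,0],
    [0,0,0,-0.2,0]
  ]
}}

```text
time_s: 21.88
tcp_pos: [0.465, -0.1022, 0.4588]
eef_rot: [-1.21, 1.209, 1.208]
wrist_force: [0.7, -0.8, -0.0]
grip_width: 0.0929
```

>>> {"method": "step_arm", "body": {
  "moves": [
    [0,0,0,0,0],
    [0,0,0,0,0],
    [0,0,0,0,0]
  ]
}}

```text
time_s: 22.13
tcp_pos: [0.4648, -0.1003, 0.4584]
eef_rot: [-1.208, 1.209, 1.209]
wrist_force: [-0.2, 0.0, -0.6]
grip_width: 0.0928
```

```bash
python3 - <<'E'
from h import *
shot('u1'); plan(.54,.1125,.18,90)
v=[]
for t in ('u1','u2'):
    c,im=load(t)
    for P in ((.5215,.1335,.0505),(.5035,-.1942,.0505),(.538,.114,.09)):
        u=proj(c,P); x,y=np.round(u).astype(int); print(t,x,y)
        im2=cv2.copyMakeBorder(im,30,30,30,30,cv2.BORDER_CONSTANT); v.append(cv2.resize(im2[y+10:y+50,x+10:x+50],None,fx=6,fy=6,interpolation=cv2.INTER_NEAREST))
cv2.imwrite('pics/cr4.png',np.vstack([np.hstack(v[:3]),np.hstack(v[3:])]))
E
```

```text
shift [ 0.0926 -0.0755  0.2119] turn 0.0 | tips [ 0.4647 -0.0994  0.2724] yaw 90.0 q6 -2.02 t 22.2
u1 521 222
u1 237 207
u1 521 248
u2 348 221
u2 62 207
u2 333 248
```

View pics/cr4.png

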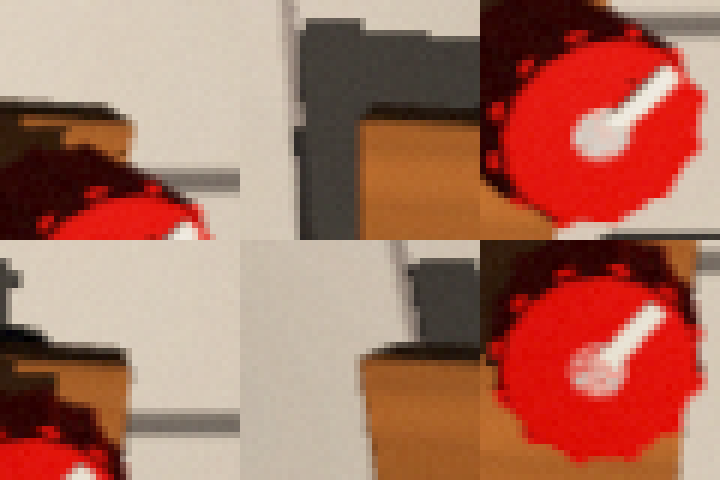

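```bash
python3 - <<'E'
from h import *
C={t:load(t)[0] for t in('u1','u2')}
for n,p in (('FL',dict(u1=(522,221.7),u2=(348.8,220.5))),('FR',dict(u1=(236.5,206.7),u2=(61.8,206.2))),('Ka',dict(u1=(520.5,250),u2=(332.5,249.2)))):
    X=tri([(C[t],p[t]) for t in p]); print(n,X.round(4),[ (proj(C[t],X)-p[t]).round(1).tolist() for t in p])
E
```

```text
FL [0.521  0.1341 0.0505] [[-0.0, -0.3], [0.0, 0.3]]
FR [ 0.5028 -0.1941  0.0507] [[0.0, -0.1], [-0.0, 0.1]]
Ka [0.5402 0.114  0.089 ] [[-0.0, -0.1], [0.0, 0.1]]
```

Level: FL 50.5 mm vs FR 50.7 mm, knob a 38.4 mm over the board. Now the blue book (fresh measurement), grasped 25 mm front of its centre to keep the gripper body off the lamp.

```bash
cat >> h.py <<'E'
O=np.array([.5918,-.0344]); YS=-3.17
def S(x,y):
    a=np.radians(YS); return O+np.array([[np.cos(a),-np.sin(a)],[np.sin(a),np.cos(a)]])@[x,y]
def rects(t,k,z,box,amin=60):
    """rect on plane z of all mask pixels whose ground point lies in box (x0,x1,y0,y1)"""
    c,im=load(t); P=[]
    for b in blobs(im,k,amin):
        Q=np.array([ray(c,p[0],z)[:2] for p in b]); m=Q.mean(0)
        if box[0]<m[0]<box[1] and box[2]<m[1]<box[3]: P.append(Q)
    r=cv2.minAreaRect(np.vstack(P).astype(np.float32)); w,h=r[1]; a=r[2] if w>h else r[2]-90
    print(t,k,np.round(r[0],4),np.round(sorted(r[1]),4),'long axis',round((a+90)%180-90,1)); return np.array(r[0]),(a+90)%180-90
E
python3 - <<'E'
from h import *
for t in('u1','u2','w1'): r=rects(t,'blue',.016,(.36,.49,-.1,.07))
c,a=rects('u2','blue',.016,(.36,.49,-.1,.07)); d=np.array([np.cos(np.radians(a)),np.sin(np.radians(a))])
g=c-.025*d; print('grasp',g); plan(*g,.004,90+a)
for t in('u2','w1'): rects(t,'yellow',.016,(.5,.65,.2,.5))
print('pad',S(-.015,-.06),'grip over pad',S(-.04,-.06))
E
```

```text
u1 blue [ 0.4466 -0.0587] [0.06  0.087] long axis 3.2
u2 blue [ 0.4477 -0.0577] [0.0607 0.0847] long axis 2.3
w1 blue [ 0.4356 -0.0167] [0.0601 0.0998] long axis 3.2
u2 blue [ 0.4477 -0.0577] [0.0607 0.0847] long axis 2.3
grasp [ 0.42270237 -0.05870126]
shift [0.2685 0.0419 0.0407] turn -2.3 | tips [ 0.4647 -0.0994  0.2724] yaw 90.0 q6 -2.02 t 22.2
u2 yellow [0.5744 0.357 ] [0.0612 0.1007] long axis -4.5
w1 yellow [0.5735 0.357 ] [0.061  0.1017] long axis -4.5
pad [ 0.57350503 -0.09347871] grip over pad [ 0.54854328 -0.09209624]
```

Blue book was knocked to (0.453,−0.058), yaw 3° (the black-banded end hidden from the mask). Grasp there, pull back a bit, lift.

>>> {"method": "step_arm", "body": {
  "moves": [
    [0,0,0.02,0.02,-3],
    [0,0.02,0.036,0.041,-3],
    [0,0.06,0.036,0.041,-3],
    [0,0.1,0.036,0.041,-3],
    [0,0.14,0.036,0.041,-3]
  ]
}}

```text
time_s: 22.6
tcp_pos: [0.428, -0.0569, 0.3182]
eef_rot: [-1.253, 1.18, 1.248]
wrist_force: [1.4, -0.4, 0.5]
grip_width: 0.0928
```

>>> {"method": "step_arm", "body": {
  "moves": [
    [0,0,0,0,0],
    [0,0,0,0,0]
  ]
}}

```text
time_s: 22.77
tcp_pos: [0.4277, -0.0576, 0.3179]
eef_rot: [-1.246, 1.184, 1.254]
wrist_force: [-0.5, 0.1, 0.4]
grip_width: 0.093
```

```bash
python3 - <<'E'
from h import *
shot('b1'); rects('b1','blue',.016,(.36,.52,-.13,.05),20); plan(.4285,-.0585,.004,93)
c,im=load('b1'); cv2.imwrite('pics/b1c.png',im[:300])
E
```

```text
b1 blue [ 0.4522 -0.0583] [0.0606 0.1024] long axis 3.5
shift [ 1.297e-01  3.000e-04 -1.000e-04] turn 0.1 | tips [ 0.4288 -0.0583  0.1337] yaw 93.1 q6 -2.02 t 22.8
```

View pics/b1c.png

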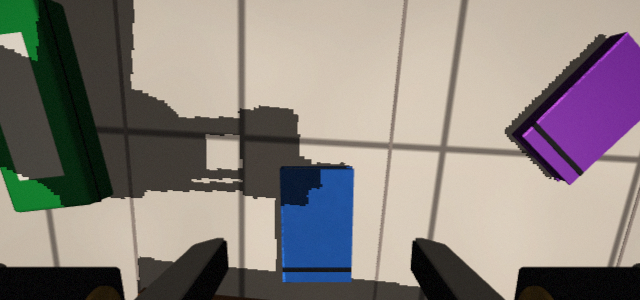

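The book lies at (317,225) in the picture between the open fingers, green case left, purple decoy right. Descend and grip.

>>> {"method": "step_arm", "body": {
  "moves": [
    [0,0.04,0,0,0],
    [0,0.08,0,0,0],
    [0,0.11,0,0,0],
    [0,0.125,0,0,0],
    [0,0.13,0,0,0]
  ],
  "newtons": 20
}}

```text
time_s: 23.23
tcp_pos: [0.4292, -0.0592, 0.1886]
eef_rot: [-1.249, 1.183, 1.248]
wrist_force: [-0.3, 0.4, 0.6]
grip_width: 0.0931
```

>>> {"method": "step_arm", "body": {
  "moves": [
    [0.5,0,0,0,0],
    [1,0,0,0,0],
    [1,0,0,0,0],
    [1,0,0,0,0],
    [1,0,0,0,0]
  ]
}}

```text
time_s: 23.65
tcp_pos: [0.4287, -0.0593, 0.1898]
eef_rot: [-1.25, 1.183, 1.246]
wrist_force: [-0.6, 0.8, -0.5]
grip_width: 0.0645
```

>>> {"method": "step_arm", "body": {
  "moves": [
    [1,0,0,0,0],
    [1,0,0,0,0],
    [1,0,0.01,0,0],
    [1,0,0.02,0,0],
    [1,0,0.03,0,0]
  ]
}}

```text
time_s: 24.07
tcp_pos: [0.3987, -0.0613, 0.1895]
eef_rot: [-1.251, 1.182, 1.244]
wrist_force: [3.7, -0.1, 6.0]
grip_width: 0.0602
```

>>> {"method": "step_arm", "body": {
  "moves": [
    [1,-0.02,0,0,0],
    [1,-0.05,0,0,0],
    [1,-0.08,0,0,3],
    [1,-0.11,0,0,6.2],
    [1,-0.11,0,0,6.2]
  ]
}}

```text
time_s: 24.48
tcp_pos: [0.3989, -0.0613, 0.303]
eef_rot: [-1.173, 1.233, 1.16]
wrist_force: [1.1, 0.8, -1.6]
grip_width: 0.0598
```

```bash
python3 - <<'E'
from h import *
c,im=shot('b2'); print(bot.get_state()['grip_width'],bot.get_state()['wrist_force'])
plan(*S(-.04,-.06),.058,90+YS)
z=T_tool()[2,3]-.186; print(z); rects('b2','blue',z+.012,(.36,.6,-.2,.1),20)
E
```

```text
0.05961737219516469 [ 0.23993136 -0.40029395 -1.55559367]
shift [ 0.0576 -0.1514 -0.0226] turn 0.0 | tips [ 0.3992 -0.0615  0.1147] yaw 86.8 q6 -1.95 t 24.5
0.11474170866141481
b2 blue [ 0.4221 -0.0631] [0.0615 0.093 ] long axis -3.2
```

>>> {"method": "step_arm", "body": {
  "moves": [
    [1,0,-0.038,-0.006,0],
    [1,0,-0.076,-0.011,0],
    [1,0,-0.114,-0.017,0],
    [1,0,-0.15,-0.0226,0],
    [1,0,-0.1514,-0.0226,0]
  ]
}}

```text
time_s: 24.95
tcp_pos: [0.5523, -0.0933, 0.2963]
eef_rot: [-1.17, 1.234, 1.167]
wrist_force: [1.3, -0.9, -0.8]
grip_width: 0.0599
```

>>> {"method": "step_arm", "body": {
  "moves": [
    [1,0.02,0,0,0],
    [1,0.04,0,0,0],
    [1,0.052,0,0,0],
    [1,0.057,0,0,0],
    [1,0.057,0,0,0]
  ]
}}

```text
time_s: 25.37
tcp_pos: [0.5465, -0.0912, 0.2398]
eef_rot: [-1.166, 1.236, 1.173]
wrist_force: [0.0, -0.5, -0.6]
grip_width: 0.0594
```

```bash
python3 - <<'E'
from h import *
plan(*S(-.04,-.06),.057,90+YS); s=bot.get_state(); print(s['wrist_force'],s['ft_torque'],s['grip_width'])
E
```

```text
shift [-0.0032 -0.0021 -0.0007] turn 0.1 | tips [ 0.5457 -0.091   0.0538] yaw 86.9 q6 -1.88 t 25.4
[ 0.01083279 -0.50590922 -0.55960718] [ 0.00304105 -0.03248406  0.01120715] 0.059417655711152456
```

>>> {"method": "step_arm", "body": {
  "moves": [
    [1,0,0,0,0],
    [1,0,0,0,0],
    [1,0,0,0,0]
  ]
}}

```text
time_s: 25.62
tcp_pos: [0.5474, -0.0915, 0.2407]
eef_rot: [-1.168, 1.235, 1.17]
wrist_force: [0.5, -0.2, 0.1]
grip_width: 0.0599
```

>>> {"method": "step_arm", "body": {
  "moves": [
    [0,0,0,0,0],
    [0,0,0,0,0],
    [0,0,0,0,0],
    [0,0,0,0,0],
    [0,-0.01,0,0,0]
  ]
}}

```text
time_s: 26.03
tcp_pos: [0.5474, -0.0914, 0.2503]
eef_rot: [-1.166, 1.236, 1.171]
wrist_force: [0.7, 0.0, 0.6]
grip_width: 0.0885
```

>>> {"method": "step_arm", "body": {
  "moves": [
    [0,-0.03,0,0,0],
    [0,-0.06,0,0,0],
    [0,-0.09,0,0,0],
    [0,-0.1,0.002,0.03,0],
    [0,-0.1,0.004,0.07,0]
  ]
}}

```text
time_s: 26.45
tcp_pos: [0.5492, -0.0233, 0.3563]
eef_rot: [-1.171, 1.233, 1.158]
wrist_force: [1.6, 0.8, -1.0]
grip_width: 0.0929
```

>>> {"method": "step_arm", "body": {
  "moves": [
    [0,0,0.002,0.04,0],
    [0,0,0.004,0.08,0],
    [0,0,0.006,0.12,0],
    [0,0,0.008,0.16,0],
    [0,0,0.01,0.2,0]
  ]
}}

```text
time_s: 26.87
tcp_pos: [0.5485, 0.1807, 0.3527]
eef_rot: [-1.169, 1.234, 1.168]
wrist_force: [0.0, 0.1, -0.4]
grip_width: 0.0933
```

>>> {"method": "step_arm", "body": {
  "moves": [
    [0,0,0.002,0.04,0],
    [0,0,0.004,0.08,0],
    [0,0,0.006,0.12,0],
    [0,0,0.009,0.16,0],
    [0,0,0.009,0.18,1.4]
  ]
}}

```text
time_s: 27.28
tcp_pos: [0.5487, 0.3633, 0.3524]
eef_rot: [-1.151, 1.243, 1.153]
wrist_force: [-0.4, -1.4, 0.2]
grip_width: 0.0928
```

>>> {"method": "step_arm", "body": {
  "moves": [
    [0,0,0,0,0],
    [0,0,0,0,0],
    [0,0,0,0,0]
  ]
}}

```text
time_s: 27.53
tcp_pos: [0.5498, 0.3584, 0.3519]
eef_rot: [-1.151, 1.246, 1.15]
wrist_force: [0.3, -1.1, 1.3]
grip_width: 0.093
```

```bash
python3 - <<'E'
from h import *
shot('y1'); c,a=rects('y1','yellow',.016,(.5,.65,.2,.5),20); d=np.array([np.cos(np.radians(a)),np.sin(np.radians(a))])
plan(*(c-.025*d),.0037,90+a)
E
```

```text
y1 yellow [0.5729 0.3569] [0.061  0.1011] long axis -4.5
shift [0.1622 0.0021 0.0009] turn -0.1 | tips [0.55   0.3577 0.1659] yaw 85.4 q6 -1.08 t 27.6
```

>>> {"method": "step_arm", "body": {
  "moves": [
    [0,0.04,0.002,0.001,0],
    [0,0.08,0.002,0.001,0],
    [0,0.12,0.002,0.001,0],
    [0,0.15,0.002,0.001,0],
    [0,0.162,0.002,0.001,0]
  ]
}}

```text
time_s: 28.0
tcp_pos: [0.5468, 0.3574, 0.1861]
eef_rot: [-1.148, 1.254, 1.152]
wrist_force: [-25.9, -18.3, 66.3]
grip_width: 0.0928
```

>>> {"method": "step_arm", "body": {
  "moves": [
    [0.5,0,0,0,0],
    [1,0,0,0,0],
    [1,0,0,0,0],
    [1,0,0,0,0],
    [1,0,0,0,0]
  ]
}}

```text
time_s: 28.42
tcp_pos: [0.5485, 0.3599, 0.1906]
eef_rot: [-1.15, 1.244, 1.149]
wrist_force: [0.6, 0.3, -0.0]
grip_width: 0.0643
```

>>> {"method": "step_arm", "body": {
  "moves": [
    [1,0,0,0,0],
    [1,0,0,0,0],
    [1,-0.02,0,0,0],
    [1,-0.05,0,0,0],
    [1,-0.08,0,0,0]
  ]
}}

```text
time_s: 28.83
tcp_pos: [0.5473, 0.36, 0.2689]
eef_rot: [-1.15, 1.249, 1.152]
wrist_force: [0.6, -0.4, -0.5]
grip_width: 0.0597
```

>>> {"method": "step_arm", "body": {
  "moves": [
    [1,-0.03,0,0,-1.3],
    [1,-0.06,0,0,-1.3],
    [1,-0.06,0,0,-1.3]
  ]
}}

```text
time_s: 29.08
tcp_pos: [0.5493, 0.361, 0.3367]
eef_rot: [-1.169, 1.224, 1.162]
wrist_force: [0.5, 0.6, -1.3]
grip_width: 0.0597
```

```bash
python3 - <<'E'
from h import *
plan(*S(-.0415,-.06),.155,90+YS); print(bot.get_state()['grip_width'])
E
```

```text
shift [-0.0064 -0.0234 -0.4523] turn -0.1 | tips [0.5512 0.3618 0.1508] yaw 86.8 q6 -1.1 t 29.1
0.05969344179645521
```

>>> {"method": "step_arm", "body": {
  "moves": [
    [1,0,-0.002,-0.04,0],
    [1,0,-0.004,-0.08,0],
    [1,0,-0.006,-0.12,0],
    [1,0,-0.008,-0.16,0],
    [1,0,-0.01,-0.2,0]
  ]
}}

```text
time_s: 29.5
tcp_pos: [0.5458, 0.1584, 0.3288]
eef_rot: [-1.167, 1.236, 1.168]
wrist_force: [-0.4, 0.2, -1.5]
grip_width: 0.0596
```

>>> {"method": "step_arm", "body": {
  "moves": [
    [1,0,-0.002,-0.04,0],
    [1,0,-0.004,-0.08,0],
    [1,0,-0.006,-0.12,0],
    [1,0,-0.008,-0.16,0],
    [1,0,-0.01,-0.2,0]
  ]
}}

```text
time_s: 29.92
tcp_pos: [0.5441, -0.0403, 0.3286]
eef_rot: [-1.165, 1.234, 1.172]
wrist_force: [0.5, -0.3, 0.5]
grip_width: 0.0601
```

>>> {"method": "step_arm", "body": {
  "moves": [
    [1,0,-0.002,-0.03,0],
    [1,0,-0.0035,-0.052,0],
    [1,0,-0.0035,-0.052,0],
    [1,0,-0.0035,-0.052,0],
    [1,0,-0.0035,-0.052,0]
  ]
}}

```text
time_s: 30.33
tcp_pos: [0.5455, -0.0919, 0.3291]
eef_rot: [-1.166, 1.236, 1.168]
wrist_force: [0.6, -0.5, -0.2]
grip_width: 0.0024
```

```bash
python3 - <<'E'
from h import *
plan(*S(-.042,-.06),.0735,90+YS); print(bot.get_state()['grip_width'])
shot('y2')
E
```

```text
shift [ 0.0696 -0.0011 -0.    ] turn -0.1 | tips [ 0.5454 -0.0918  0.1431] yaw 86.7 q6 -1.88 t 30.3
0.0024262241655116645
```

The grip went empty: the yellow book slipped out. Look where it fell.

```bash
python3 - <<'E'
from h import *
a=cv2.imread('pics/y2.png'); b=bot.snapshot('scene'); cv2.imwrite('pics/scene2.png',b)
s=bot.snapshot('side'); cv2.imwrite('pics/side2.png',s)
top=np.hstack([cv2.resize(b[150:310,180:480],(450,240)),cv2.resize(s[120:280,200:500],(350,240))])
cv2.imwrite('pics/mix.png',np.vstack([cv2.copyMakeBorder(a[:350],0,0,0,160,cv2.BORDER_CONSTANT),top]))
E
```

```text
(no output)
```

View pics/mix.png

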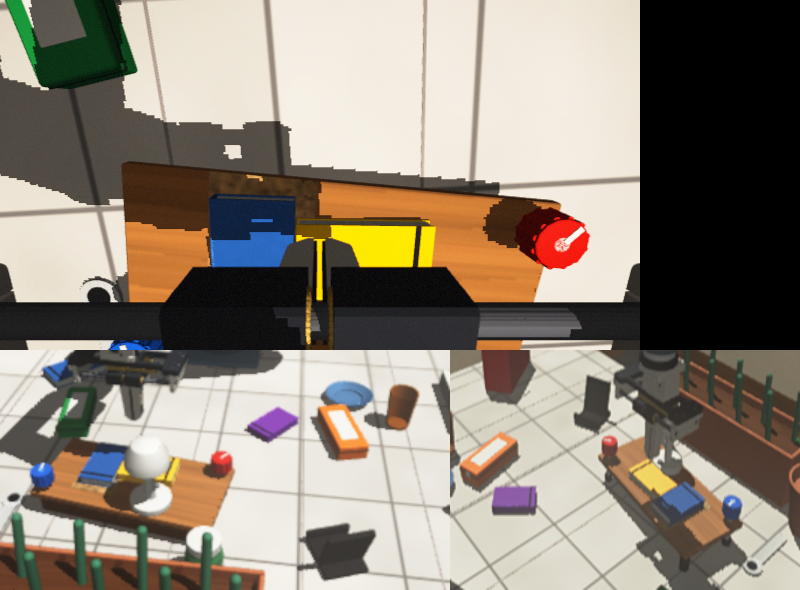

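Yellow fell flat on the shelf left of the blue book, crosswise (mix ~ (370,245)). Back off for a clear view.

>>> {"method": "step_arm", "body": {
  "moves": [
    [0,-0.03,0,0,0],
    [0,-0.06,0.015,0.02,0],
    [0,-0.09,0.035,0.04,0],
    [0,-0.11,0.06,0.06,0],
    [0,-0.13,0.08,0.08,-3]
  ]
}}

```text
time_s: 30.9
tcp_pos: [0.469, -0.0062, 0.461]
eef_rot: [-1.207, 1.21, 1.206]
wrist_force: [0.5, 0.8, -0.0]
grip_width: 0.0294
```

>>> {"method": "step_arm", "body": {
  "moves": [
    [0,0,0.01,0.02,0],
    [0,0,0.02,0.02,0],
    [0,0,0.02,0.02,0],
    [0,0,0.02,0.02,0]
  ]
}}

```text
time_s: 31.23
tcp_pos: [0.4502, 0.0123, 0.4594]
eef_rot: [-1.207, 1.211, 1.207]
wrist_force: [0.2, -0.1, -0.1]
grip_width: 0.0558
```

```bash
python3 - <<'E'
from h import *
shot('y3'); plan(.46,0,.27,90)
rects('y3','blue',.068,(.5,.65,-.2,.1),20)
for z in (.068,.075): rects('y3','yellow',z,(.5,.65,-.2,.2),20)
c,im=load('y3'); cv2.imwrite('pics/y3c.png',im[100:330])
E
```

```text
shift [ 0.0031 -0.0093 -0.0118] turn -0.2 | tips [0.4507 0.0118 0.2731] yaw 89.8 q6 -1.79 t 31.3
y3 blue [ 0.5554 -0.141 ] [0.0425 0.0602] long axis 84.6
y3 yellow [ 0.5773 -0.0375] [0.0436 0.0571] long axis 89.8
y3 yellow [ 0.5736 -0.0366] [0.0428 0.056 ] long axis 89.8
```

View pics/y3c.png

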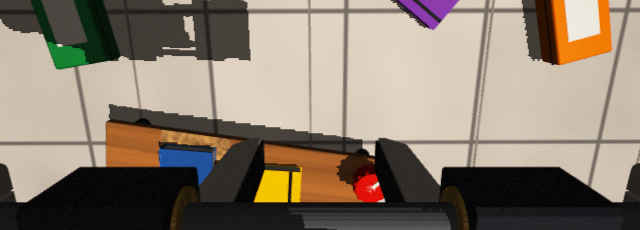

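The front edge now runs (108,220)→(375,257): the shelf was yawed (the held book must have hit the lamp). Re-measure with open fingers from higher.

>>> {"method": "step_arm", "body": {
  "moves": [
    [0,-0.02,-0.02,-0.02,0],
    [0,-0.035,-0.05,-0.04,0],
    [0,-0.035,-0.05,-0.08,0],
    [0,-0.035,-0.05,-0.11,0],
    [0,-0.035,-0.05,-0.11,0]
  ]
}}

```text
time_s: 31.7
tcp_pos: [0.5013, -0.1039, 0.493]
eef_rot: [-1.202, 1.217, 1.203]
wrist_force: [-1.1, -0.1, -0.3]
grip_width: 0.0911
```

>>> {"method": "step_arm", "body": {
  "moves": [
    [0,0,0,0,0],
    [0,0,0,0,0],
    [0,0,0,0,0]
  ]
}}

```text
time_s: 31.95
tcp_pos: [0.5001, -0.0978, 0.494]
eef_rot: [-1.205, 1.211, 1.207]
wrist_force: [0.8, 1.0, 0.8]
grip_width: 0.0931
```

```bash
python3 - <<'E'
from h import *
shot('s1'); plan(.5,.08,.31,90)
E
```

```text
shift [-0.0016  0.0007  0.1775] turn -0.2 | tips [ 0.5    -0.0974  0.3083] yaw 89.8 q6 -1.98 t 32.0
```

>>> {"method": "step_arm", "body": {
  "moves": [
    [0,0,0,0.04,0],
    [0,0,0,0.08,0],
    [0,0,0,0.12,0],
    [0,0,0,0.16,0],
    [0,0,0,0.18,0]
  ]
}}

```text
time_s: 32.42
tcp_pos: [0.4997, 0.0863, 0.495]
eef_rot: [-1.208, 1.208, 1.209]
wrist_force: [-0.2, 0.5, 0.1]
grip_width: 0.0932
```

>>> {"method": "step_arm", "body": {
  "moves": [
    [0,0,0,0,0],
    [0,0,0,0,0],
    [0,0,0,0,0]
  ]
}}

```text
time_s: 32.67
tcp_pos: [0.5006, 0.0819, 0.4946]
eef_rot: [-1.207, 1.211, 1.206]
wrist_force: [0.1, -0.1, 0.0]
grip_width: 0.0932
```

```bash
python3 - <<'E'
from h import *
shot('s2'); plan(.5,.08,.31,90)
a=cv2.imread('pics/s1.png')[100:330]; b=cv2.imread('pics/s2.png')[100:330]
cv2.imwrite('pics/s12.png',np.vstack([a,b]))
E
```

```text
shift [-0.0014  0.0007 -0.0013] turn -0.3 | tips [0.5008 0.0812 0.3086] yaw 89.7 q6 -1.63 t 32.7
```

View pics/s12.png

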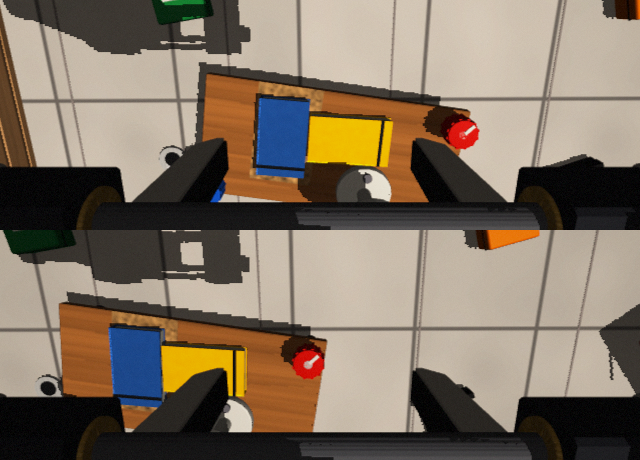

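```bash
python3 - <<'E'
from h import *
front={'s1':((206,173),(468,209)),'s2':((61,303-130),(325,340-130))}
R_={'s1':((206,176),(199,225)),'s2':((62,176),(64,240))}
L_={'s2':((327,214),(319,290))}
C={t:load(t)[0] for t in front}
F={t:edge(t,*front[t]) for t in front}
Rr={t:edge(t,*R_[t]) for t in R_}; Ll={t:edge(t,*L_[t]) for t in L_}
fr={t:cross(F[t],Rr[t]) for t in F}; print(fr)
FR=tri([(C[t],fr[t]) for t in fr]); print('FR',FR.round(4),[(proj(C[t],FR)-fr[t]).round(1) for t in fr])
fl={'s2':cross(F['s2'],Ll['s2'])}; print('FL s2',fl, [ray(C['s2'],fl['s2'],z).round(4) for z in (.0495,.0505,.052)])
# plane-of-front-edge: direction on z plane
for t in F:
    l=F[t]; p=l[2:]-100*l[:2]; q=l[2:]+100*l[:2]
    for z in (.0507,): 
        P,Q=ray(C[t],p,z),ray(C[t],q,z); d=(Q-P)[:2]; d*=np.sign(d[1]); print(t,'yaw',-np.degrees(np.arctan2(d[0],d[1])).round(2))
for z in (.0665,):
  for t in F: rects(t,'blue',z,(.5,.65,-.2,.0),20); rects(t,'yellow',z,(.5,.65,-.2,.2),20)
COL['red']=COL['red'][:2]+(150,140)
for t in F:
    c,im=load(t); b=blobs(im,'red')[0]; print(cv2.minEnclosingCircle(b))
E
```

```text
{'s1': array([206.09625, 173.26663], dtype=float32), 's2': array([ 58.502625, 172.66745 ], dtype=float32)}
FR [ 0.5051 -0.2342  0.0517] [array([-0., -0.]), array([0., 0.])]
FL s2 {'s2': array([326.3202 , 211.18362], dtype=float32)} [array([0.5555, 0.0905, 0.0495]), array([0.5552, 0.0905, 0.0505]), array([0.5547, 0.0905, 0.052 ])]
s1 yaw -8.66
s2 yaw -8.71
s1 blue [ 0.5845 -0.1438] [0.0612 0.1002] long axis -5.3
s1 yellow [ 0.5887 -0.0611] [0.0611 0.1015] long axis 85.9
s2 blue [ 0.5845 -0.1441] [0.0606 0.1003] long axis -5.3
s2 yellow [ 0.5871 -0.0605] [0.0652 0.1036] long axis 86.7
((462.0, 233.5), 16.710874557495117)
((307.5983581542969, 233.45901489257812), 16.223283767700195)
```

Shelf is now at O≈(0.609,−0.084), yaw −8.7° — 52 mm from start, too near the 60 mm limit. I'll push it back by its right edge (+y, behind centre so it also yaws back) first, then restack.

```bash
sed -i 's/^O=.*/O=np.array([.6091,-.0840]); YS=-8.7/' h.py && python3 - <<'E'
from h import *
c,_=load('w4')
for uv in ((80,175),(150,175),(30,230)): print('pot',[ray(c,uv,z)[:2].round(3) for z in(.08,.12)])
print('opener',ray(c,(253,77),.005).round(3),ray(c,(185,140),.005).round(3))
P=S(.04,-.165); print('push pt',P); T=T_tool(); plan(P[0],P[1]-.0175-.02,.15,90)
E
```

```text
pot [array([ 0.83 , -0.337]), array([ 0.804, -0.325])]
pot [array([ 0.775, -0.291]), array([ 0.755, -0.285])]
pot [array([ 0.917, -0.331]), array([ 0.881, -0.32 ])]
opener [ 0.637 -0.307  0.005] [ 0.749 -0.306  0.005]
push pt [ 0.62368172 -0.25315192]
shift [ 0.1588 -0.1246 -0.3713] turn -0.3 | tips [0.5008 0.0812 0.3086] yaw 89.7 q6 -1.63 t 32.7
```

>>> {"method": "step_arm", "body": {
  "moves": [
    [1,0,-0.012,-0.038,0],
    [1,0,-0.025,-0.076,0],
    [1,0,-0.037,-0.114,0],
    [1,0,-0.05,-0.152,0],
    [1,0,-0.062,-0.19,0]
  ]
}}

```text
time_s: 33.13
tcp_pos: [0.5619, -0.1119, 0.4946]
eef_rot: [-1.205, 1.212, 1.204]
wrist_force: [1.4, 0.4, 0.1]
grip_width: 0.0641
```

>>> {"method": "step_arm", "body": {
  "moves": [
    [1,0,-0.012,-0.038,0],
    [1,0,-0.025,-0.076,0],
    [1,0,-0.037,-0.114,0],
    [1,0,-0.05,-0.152,0],
    [1,0,-0.061,-0.184,0]
  ]
}}

```text
time_s: 33.55
tcp_pos: [0.6214, -0.2975, 0.494]
eef_rot: [-1.203, 1.214, 1.203]
wrist_force: [0.9, 0.1, 0.2]
grip_width: 0.0312
```

>>> {"method": "step_arm", "body": {
  "moves": [
    [1,0.04,0,0,0],
    [1,0.08,0,0,0],
    [1,0.12,0,0,0],
    [1,0.16,0,0,0],
    [1,0.19,0,0,0]
  ]
}}

```text
time_s: 33.97
tcp_pos: [0.6203, -0.2944, 0.3005]
eef_rot: [-1.201, 1.214, 1.207]
wrist_force: [-0.5, 0.0, -0.2]
grip_width: 0.0011
```

>>> {"method": "step_arm", "body": {
  "moves": [
    [1,0.02,0,0,0],
    [1,0.04,0,0,0],
    [1,0.06,0,0,0],
    [1,0.07,0,0,0],
    [1,0.07,0,0,0]
  ]
}}

```text
time_s: 34.38
tcp_pos: [0.6206, -0.2937, 0.2314]
eef_rot: [-1.2, 1.214, 1.209]
wrist_force: [-0.5, 0.5, -0.8]
grip_width: 0.0007
```

```bash
python3 - <<'E'
from h import *
P=S(.04,-.165); plan(P[0],P[1]-.0175,.036,90); print(bot.get_state()['grip_width'])
E
```

```text
shift [ 0.0094 -0.003   0.023 ] turn -0.4 | tips [ 0.6197 -0.2931  0.0454] yaw 89.6 q6 -2.17 t 34.4
0.0007105671998856177
```

>>> {"method": "step_arm", "body": {
  "moves": [
    [1,0.009,0,0,0],
    [1,0.009,0,0.005,0],
    [1,0.009,0,0.01,0],
    [1,0.009,0,0.015,0],
    [1,0.009,0,0.02,0]
  ]
}}

```text
time_s: 34.8
tcp_pos: [0.6225, -0.2721, 0.2267]
eef_rot: [-1.207, 1.211, 1.205]
wrist_force: [-0.9, -0.3, 0.3]
grip_width: 0.0004
```

>>> {"method": "step_arm", "body": {
  "moves": [
    [1,0,0,0.003,0],
    [1,0,0,0.006,0],
    [1,0,0,0.009,0],
    [1,0,0,0.012,0],
    [1,0,0,0.015,0]
  ]
}}

```text
time_s: 35.22
tcp_pos: [0.6227, -0.2604, 0.2267]
eef_rot: [-1.212, 1.214, 1.2]
wrist_force: [0.4, -10.3, -2.3]
grip_width: 0.0005
```

>>> {"method": "step_arm", "body": {
  "moves": [
    [1,0,0,0.003,0],
    [1,0,0,0.006,0],
    [1,0,0,0.009,0],
    [1,0,0,0.012,0],
    [1,0,0,0.015,0]
  ]
}}

```text
time_s: 35.63
tcp_pos: [0.6229, -0.2454, 0.2267]
eef_rot: [-1.212, 1.214, 1.2]
wrist_force: [0.2, -10.4, -0.9]
grip_width: 0.0005
```

>>> {"method": "step_arm", "body": {
  "moves": [
    [1,0,0,0.003,0],
    [1,0,0,0.006,0],
    [1,0,0,0.009,0],
    [1,0,0,0.012,0],
    [1,0,0,0.015,0]
  ]
}}

```text
time_s: 36.05
tcp_pos: [0.623, -0.2304, 0.2267]
eef_rot: [-1.212, 1.214, 1.2]
wrist_force: [0.7, -10.5, -1.8]
grip_width: 0.0004
```

>>> {"method": "step_arm", "body": {
  "moves": [
    [1,0,0,0.003,0],
    [1,0,0,0.005,0],
    [1,0,0,0.005,0],
    [1,0,0,-0.005,0],
    [1,0,0,-0.02,0]
  ]
}}

```text
time_s: 36.47
tcp_pos: [0.6224, -0.2471, 0.2259]
eef_rot: [-1.206, 1.21, 1.207]
wrist_force: [-0.9, -0.1, 0.4]
grip_width: 0.0002
```

>>> {"method": "step_arm", "body": {
  "moves": [
    [0,-0.03,0,-0.02,0],
    [0,-0.07,0,-0.02,0],
    [0,-0.11,0,-0.02,0],
    [0,-0.15,0,-0.02,0],
    [0,-0.19,0,-0.02,0]
  ]
}}

```text
time_s: 36.88
tcp_pos: [0.6217, -0.2686, 0.4174]
eef_rot: [-1.205, 1.211, 1.206]
wrist_force: [0.3, -0.4, 0.1]
grip_width: 0.0292
```

>>> {"method": "step_arm", "body": {
  "moves": [
    [0,-0.03,0.012,0.03,0],
    [0,-0.06,0.03,0.06,0],
    [0,-0.075,0.055,0.09,0],
    [0,-0.075,0.08,0.12,0],
    [0,-0.075,0.11,0.15,0]
  ]
}}

```text
time_s: 37.3
tcp_pos: [0.5151, -0.1196, 0.4923]
eef_rot: [-1.208, 1.21, 1.203]
wrist_force: [0.7, 1.2, 0.9]
grip_width: 0.0626
```

>>> {"method": "step_arm", "body": {
  "moves": [
    [0,0,0.01,0.02,0],
    [0,0,0.01,0.02,0],
    [0,0,0.01,0.02,0],
    [0,0,0.01,0.02,0]
  ]
}}

```text
time_s: 37.63
tcp_pos: [0.5063, -0.101, 0.4908]
eef_rot: [-1.207, 1.211, 1.205]
wrist_force: [0.6, -0.5, 0.6]
grip_width: 0.0888
```

```bash
python3 - <<'E'
from h import *
shot('r1'); plan(.5,.08,.31,90)
c,im=load('r1'); hsv=cv2.cvtColor(im,cv2.COLOR_BGR2HSV)
m=cv2.inRange(hsv,(5,90,60),(19,255,255)); m[255:]=0
for b in sorted(cv2.findContours(m,0,1)[0],key=cv2.contourArea)[-2:]:
    print(cv2.contourArea(b),cv2.approxPolyDP(b,4,True).reshape(-1,2).tolist())
for k in('blue','yellow'): rects('r1',k,.0665,(.5,.68,-.22,.15),20)
E
```

```text
shift [-0.0056  0.0075  0.1813] turn -0.3 | tips [ 0.5066 -0.1014  0.3045] yaw 89.7 q6 -1.98 t 37.7
2516.0 [[0, 105], [0, 254], [34, 254]]
8979.0 [[242, 169], [235, 254], [288, 254], [292, 188], [346, 192], [349, 210], [359, 206], [428, 211], [432, 222], [427, 241], [451, 254], [495, 254], [498, 243], [463, 222], [462, 212], [472, 200]]
r1 blue [ 0.6158 -0.1256] [0.104  0.1974] long axis -37.6
r1 yellow [ 0.5878 -0.0191] [0.0611 0.1018] long axis 86.4
```

>>> {"method": "step_arm", "body": {
  "moves": [
    [0,0,0.004,0.04,0],
    [0,0,0.007,0.08,0],
    [0,0,0.007,0.12,0],
    [0,0,0.007,0.16,0],
    [0,0,0.007,0.18,0]
  ]
}}

```text
time_s: 38.1
tcp_pos: [0.5005, 0.0821, 0.4901]
eef_rot: [-1.205, 1.211, 1.208]
wrist_force: [0.3, -0.1, 0.2]
grip_width: 0.0928
```

>>> {"method": "step_arm", "body": {
  "moves": [
    [0,0,0,0,0],
    [0,0,0,0,0],
    [0,0,0,0,0]
  ]
}}

```text
time_s: 38.35
tcp_pos: [0.5007, 0.0786, 0.49]
eef_rot: [-1.205, 1.213, 1.206]
wrist_force: [-0.1, 0.4, -0.4]
grip_width: 0.0931
```

```bash
python3 - <<'E'
from h import *
shot('r2'); plan(.5,.08,.31,90)
c,im=load('r2'); hsv=cv2.cvtColor(im,cv2.COLOR_BGR2HSV)
m=cv2.inRange(hsv,(5,90,60),(19,255,255)); m[255:]=0
b=max(cv2.findContours(m,0,1)[0],key=cv2.contourArea)
print(cv2.contourArea(b),cv2.approxPolyDP(b,3,True).reshape(-1,2).tolist())
for k in('blue','yellow'): rects('r2',k,.0665,(.5,.65,-.16,.15),20)
cv2.imwrite('pics/r12.png',np.vstack([cv2.imread('pics/r1.png')[90:320],im[90:320]]))
E
```

```text
shift [-0.0059  0.0006  0.0017] turn -0.4 | tips [0.5004 0.0782 0.3041] yaw 89.6 q6 -1.63 t 38.4
8315.5 [[93, 176], [95, 254], [146, 254], [145, 194], [198, 198], [201, 213], [282, 217], [282, 254], [356, 251], [357, 245], [342, 249], [334, 244], [331, 235], [320, 231], [317, 216], [326, 208], [324, 205]]
r2 blue [ 0.584  -0.1018] [0.0613 0.1   ] long axis -4.1
r2 yellow [ 0.5872 -0.0187] [0.0641 0.1027] long axis 88.1
```

View pics/r12.png

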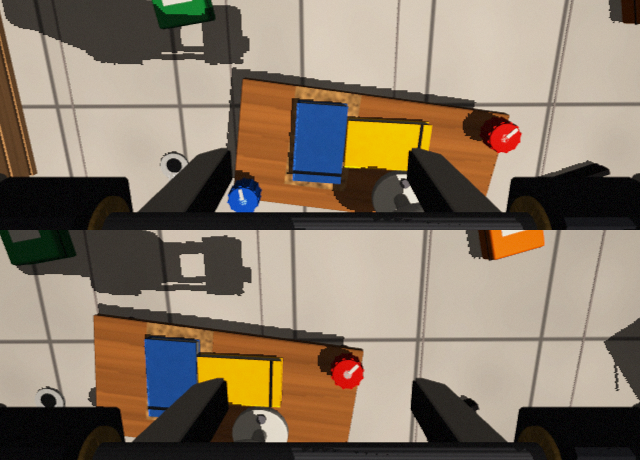

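```bash
cat >> h.py <<'E'
def shelfpose(q):
    """q: tag -> dict(F=(p,q),R=(p,q),L=(p,q)) rough edges"""
    C={t:load(t)[0] for t in q}; out={}
    for s,n in (('R','FR'),('L','FL')):
        u={t:cross(edge(t,*q[t]['F']),edge(t,*q[t][s])) for t in q if s in q[t]}
        if len(u)>1: X=tri([(C[t],u[t]) for t in u]); e=[np.abs(proj(C[t],X)-u[t]).max().round(1) for t in u]
        else: t=list(u)[0]; X=ray(C[t],u[t],.051); e='1view'
        out[n]=X; print(n,X.round(4),e,{t:u[t].round(1).tolist() for t in u})
    d=(out['FL']-out['FR'])[:2]; print('len',np.linalg.norm(d).round(4)); yaw=np.degrees(np.arctan2(-d[0],d[1])); m=(out['FL']+out['FR'])[:2]/2
    a=np.radians(yaw); o=m+.08*np.array([np.cos(a),np.sin(a)]); print('O',o.round(4),'yaw',yaw.round(2),'moved',np.hypot(*(o-[.5918,-.0344])).round(4))
E
python3 - <<'E'
from h import *
shelfpose(dict(r1=dict(F=((242,169),(506,204)),R=((242,173),(236,235)),L=((507,210),(495,255))),r2=dict(F=((94,176),(362,210)),R=((94,180),(95,250)),L=((361,214),(350,290)))))
E
```

```text
FR [ 0.5059 -0.1933  0.0514] [np.float64(0.0), np.float64(0.0)] {'r1': [242.1999969482422, 168.39999389648438], 'r2': [92.9000015258789, 174.60000610351562]}
FL [0.5485 0.1307 0.0666] [np.float64(0.5), np.float64(0.5)] {'r1': [514.7000122070312, 205.39999389648438], 'r2': [363.29998779296875, 210.39999389648438]}
len 0.3268
O [ 0.6065 -0.0418] yaw -7.5 moved 0.0164
```

```bash
python3 - <<'E'
from h import *
shelfpose(dict(r1=dict(F=((242,169),(506,204)),R=((242,173),(236,235))),r2=dict(F=((94,176),(362,210)),R=((94,180),(95,250)),L=((361,214),(350,290)))))
E
```

```text
FR [ 0.5059 -0.1933  0.0514] [np.float64(0.0), np.float64(0.0)] {'r1': [242.1999969482422, 168.39999389648438], 'r2': [92.9000015258789, 174.60000610351562]}
FL [0.5525 0.1326 0.051 ] 1view {'r2': [363.29998779296875, 210.39999389648438]}
len 0.3293
O [ 0.6084 -0.0417] yaw -8.15 moved 0.0181
```

Blue is still on the pad centre (0.584,−0.102 vs pad 0.585,−0.099; 4° off). Yellow lies crosswise next to the lamp where the gripper body can't fit, so I'll press on it and drag it 45 mm to the front, then grasp its end.

```bash
sed -i 's/^O=.*/O=np.array([.6084,-.0417]); YS=-8.1/' h.py && python3 - <<'E'
from h import *
c,_=load('r2'); print('lamp foot',ray(c,(262,287),.055).round(3),'expected',S(.045,.05).round(3)); print('pad',S(-.015,-.06))
plan(.570,-.019,.085,90)
E
```

```text
lamp foot [0.654 0.003 0.055] expected [0.66  0.001]
pad [ 0.58509557 -0.0989879 ]
shift [ 0.2191 -0.0702 -0.0967] turn -0.4 | tips [0.5004 0.0782 0.3041] yaw 89.6 q6 -1.63 t 38.4
```

>>> {"method": "step_arm", "body": {
  "moves": [
    [0.45,0,-0.022,-0.032,0],
    [0.45,0,-0.044,-0.064,0],
    [0.45,0.01,-0.066,-0.097,0],
    [0.45,0.05,-0.066,-0.097,0],
    [0.45,0.09,-0.066,-0.097,0]
  ]
}}

```text
time_s: 38.82
tcp_pos: [0.567, -0.022, 0.4007]
eef_rot: [-1.205, 1.212, 1.197]
wrist_force: [0.3, 0.2, -1.0]
grip_width: 0.0646
```

>>> {"method": "step_arm", "body": {
  "moves": [
    [0.45,0.04,0,0,0],
    [0.45,0.08,0,0,0],
    [0.45,0.11,0,0,0],
    [0.45,0.125,0,0,0],
    [0.45,0.125,0,0,0]
  ]
}}

```text
time_s: 39.23
tcp_pos: [0.5638, -0.0193, 0.2711]
eef_rot: [-1.199, 1.218, 1.211]
wrist_force: [-0.3, -0.4, 0.3]
grip_width: 0.051
```

>>> {"method": "step_arm", "body": {
  "moves": [
    [0.45,0,0,0,0],
    [0.45,0,0,0,0],
    [0.45,0,0,0,0]
  ]
}}

```text
time_s: 39.48
tcp_pos: [0.5662, -0.0183, 0.2774]
eef_rot: [-1.207, 1.21, 1.202]
wrist_force: [-0.2, -1.2, -0.1]
grip_width: 0.051
```

```bash
python3 - <<'E'
from h import *
plan(.566,-.019,.069,90); print(bot.get_state()['grip_width'],bot.get_state()['wrist_force'])
E
```

```text
shift [ 0.0224  0.0002 -0.0007] turn -0.3 | tips [ 0.5668 -0.0185  0.0914] yaw 89.7 q6 -1.79 t 39.5
0.051030803391754774 [-0.15476335 -1.23831384 -0.1118915 ]
```

Tips at 0.0914; book top expected ~0.068. Go down slowly.

>>> {"method": "step_arm", "body": {
  "moves": [
    [0.45,0.007,0,0,0],
    [0.45,0.014,0,0,0],
    [0.45,0.018,0,0,0],
    [0.45,0.021,0,0,0],
    [0.45,0.022,0,0,0]
  ]
}}

```text
time_s: 39.9
tcp_pos: [0.5651, -0.0173, 0.2547]
eef_rot: [-1.206, 1.212, 1.207]
wrist_force: [-6.0, -0.5, 19.7]
grip_width: 0.0512
```

>>> {"method": "step_arm", "body": {
  "moves": [
    [0.45,0.0003,0,0,0],
    [0.45,0.0005,0,0,0],
    [0.45,0.0005,0,0,0]
  ]
}}

```text
time_s: 40.15
tcp_pos: [0.565, -0.0173, 0.2547]
eef_rot: [-1.206, 1.211, 1.206]
wrist_force: [-5.4, -0.1, 15.3]
grip_width: 0.051
```

>>> {"method": "step_arm", "body": {
  "moves": [
    [0.45,0.0003,0,0,0],
    [0.45,0.0005,0,0,0],
    [0.45,0.0005,0,0,0]
  ]
}}

```text
time_s: 40.4
tcp_pos: [0.565, -0.0173, 0.2547]
eef_rot: [-1.207, 1.211, 1.206]
wrist_force: [-7.3, -0.2, 18.3]
grip_width: 0.0513
```

>>> {"method": "step_arm", "body": {
  "moves": [
    [0.45,-0.0015,0,0,0],
    [0.45,-0.0015,0.003,0,0],
    [0.45,-0.0015,0.008,0,0],
    [0.45,-0.0015,0.013,0,0],
    [0.45,-0.0015,0.018,0,0]
  ]
}}

```text
time_s: 40.82
tcp_pos: [0.5484, -0.0177, 0.2551]
eef_rot: [-1.209, 1.208, 1.201]
wrist_force: [4.7, -0.1, 8.2]
grip_width: 0.0514
```

```bash
python3 - <<'E'
from h import *
shot('d1'); plan(.52,-.019,.069,90); rects('d1','yellow',.068,(.45,.65,-.12,.1),20); print(bot.get_state()['wrist_force'])
E
```

```text
shift [-0.      0.0276 -0.0015] turn -0.3 | tips [ 0.5484 -0.0178  0.0691] yaw 89.7 q6 -1.8 t 40.9
d1 yellow [ 0.5822 -0.0163] [0.0639 0.099 ] long axis -87.0
[ 2.6987676  -0.64996621  3.994683  ]
```

```bash
cat >> h.py <<'E'
def front(t,k,z,y0,y1,amin=20):
    c,im=load(t); ys,xs=np.nonzero(mask(im,k)); P=np.array([ray(c,p,z)[:2] for p in zip(xs,ys)]); P=P[(P[:,1]>y0)&(P[:,1]<y1)&(P[:,0]>.42)&(P[:,0]<.7)]
    print(t,k,'front x pct',np.percentile(P[:,0],[1,3]).round(4),'y',np.percentile(P[:,1],[1,99]).round(4),len(P))
E
python3 - <<'E'
from h import *
for t in('r1','d1'): front(t,'yellow',.068,-.09,.05)
E
```

```text
r1 yellow front x pct [0.5561 0.5575] y [-0.0691  0.0305] 3432
d1 yellow front x pct [0.5461 0.5506] y [-0.0603  0.0273] 8419
```

Dragging slipped partway (book moved ~8 mm of 17). Re-place the tips on the book's centre and press harder once more.

>>> {"method": "step_arm", "body": {
  "moves": [
    [0.45,-0.006,0,0,0],
    [0.45,-0.006,-0.013,0,0],
    [0.45,-0.006,-0.025,0,0],
    [0.45,-0.006,-0.025,0,0],
    [0.45,-0.002,-0.025,0,0]
  ]
}}

```text
time_s: 41.28
tcp_pos: [0.5722, -0.0175, 0.256]
eef_rot: [-1.206, 1.212, 1.207]
wrist_force: [0.2, 0.5, -0.9]
grip_width: 0.0512
```

>>> {"method": "step_arm", "body": {
  "moves": [
    [0.45,0.003,0,0,0],
    [0.45,0.0055,0,0,0],
    [0.45,0.0055,0,0,0],
    [0.45,0.0055,0,0,0]
  ]
}}

```text
time_s: 41.62
tcp_pos: [0.5715, -0.0174, 0.2545]
eef_rot: [-1.207, 1.21, 1.205]
wrist_force: [-8.5, -0.3, 31.9]
grip_width: 0.0512
```

>>> {"method": "step_arm", "body": {
  "moves": [
    [0.45,0,0.003,0,0],
    [0.45,0,0.006,0,0],
    [0.45,0,0.009,0,0],
    [0.45,0,0.012,0,0],
    [0.45,0,0.015,0,0]
  ]
}}

```text
time_s: 42.03
tcp_pos: [0.5607, -0.018, 0.2547]
eef_rot: [-1.213, 1.202, 1.193]
wrist_force: [9.1, 0.9, 15.3]
grip_width: 0.0512
```

```bash
python3 - <<'E'
from h import *
shot('d2'); plan(.52,-.019,.069,90); front('d2','yellow',.068,-.09,.05); front('d2','blue',.068,-.17,-.05);print(bot.get_state()['wrist_force'])
E
```

```text
shift [-0.0009  0.0402 -0.0013] turn -0.3 | tips [ 0.563  -0.0183  0.0688] yaw 89.7 q6 -1.8 t 42.1
d2 yellow front x pct [0.5427 0.5459] y [-0.067   0.0303] 10055
d2 blue front x pct [0.53   0.5324] y [-0.129  -0.0702] 8347
[ 8.52233942  0.32535585 15.326315  ]
```

Dragging keeps slipping. Instead: push yellow by its free +y end 25 mm toward −y (blue goes along), which clears the lamp; grasp its −y end, stack, and push the stack back onto the pad.

>>> {"method": "step_arm", "body": {
  "moves": [
    [0.45,-0.02,0,0,0],
    [0.8,-0.04,0,0.02,0],
    [1,-0.05,0,0.05,0],
    [1,-0.05,0,0.08,0],
    [1,-0.05,0,0.083,0]
  ]
}}

```text
time_s: 42.5
tcp_pos: [0.5564, 0.069, 0.3008]
eef_rot: [-1.206, 1.209, 1.209]
wrist_force: [-0.2, 0.6, -0.8]
grip_width: 0.0294
```

>>> {"method": "step_arm", "body": {
  "moves": [
    [1,0,0,0,0],
    [1,0,0,0,0],
    [1,0,0,0,0],
    [1,0,0,0,0]
  ]
}}

```text
time_s: 42.83
tcp_pos: [0.5575, 0.0644, 0.3]
eef_rot: [-1.205, 1.213, 1.206]
wrist_force: [0.3, -0.4, -0.6]
grip_width: 0.0031
```

```bash
python3 - <<'E'
from h import *
shot('d3'); plan(.567,.062,.058,90); front('d3','yellow',.068,-.09,.05); rects('d3','yellow',.068,(.5,.65,-.12,.1)); print(bot.get_state()['grip_width'])
rects('d3','blue',.068,(.5,.65,-.16,-.05))
E
```

```text
shift [ 0.056  -0.0094 -0.0024] turn -0.3 | tips [0.5575 0.0644 0.1141] yaw 89.7 q6 -1.65 t 42.9
d3 yellow front x pct [0.5537 0.5604] y [-0.0664  0.0347] 4495
d3 yellow [ 0.5894 -0.0153] [0.0417 0.1043] long axis -87.2
0.0012431232867613708
d3 blue [ 0.5826 -0.1016] [0.0603 0.061 ] long axis 86.8
```

>>> {"method": "step_arm", "body": {
  "moves": [
    [1,0.01,-0.0145,0,0],
    [1,0.03,-0.0145,0,0],
    [1,0.045,-0.0145,0,0],
    [1,0.056,-0.0145,0,0],
    [1,0.056,-0.0145,0,0]
  ]
}}

```text
time_s: 43.3
tcp_pos: [0.5713, 0.0648, 0.2419]
eef_rot: [-1.202, 1.215, 1.209]
wrist_force: [0.3, -0.3, -0.1]
grip_width: 0.001
```

>>> {"method": "step_arm", "body": {
  "moves": [
    [1,0,0,-0.005,0],
    [1,0,0,-0.01,0],
    [1,0,0,-0.014,0],
    [1,0,0,-0.018,0],
    [1,0,0,-0.022,0]
  ]
}}

```text
time_s: 43.72
tcp_pos: [0.5724, 0.043, 0.2454]
eef_rot: [-1.206, 1.21, 1.204]
wrist_force: [0.4, 1.2, 1.3]
grip_width: 0.0007
```

>>> {"method": "step_arm", "body": {
  "moves": [
    [1,0,0,-0.004,0],
    [1,0,0,-0.008,0],
    [1,0,0,-0.012,0],
    [1,0,0,-0.015,0],
    [1,0,0,-0.015,0]
  ]
}}

```text
time_s: 44.13
tcp_pos: [0.5723, 0.028, 0.245]
eef_rot: [-1.206, 1.211, 1.205]
wrist_force: [-0.1, 1.0, 5.1]
grip_width: 0.0004
```

>>> {"method": "step_arm", "body": {
  "moves": [
    [1,0,0,0.005,0],
    [0.8,-0.04,0,0.005,0],
    [0.5,-0.08,0.01,0,0],
    [0,-0.1,0.03,-0.03,0],
    [0,-0.12,0.05,-0.06,0]
  ]
}}

```text
time_s: 44.55
tcp_pos: [0.5215, -0.0309, 0.3659]
eef_rot: [-1.21, 1.21, 1.207]
wrist_force: [1.0, -1.1, 0.2]
grip_width: 0.0222
```

>>> {"method": "step_arm", "body": {
  "moves": [
    [0,-0.02,0.01,-0.03,0],
    [0,-0.05,0.02,-0.03,0],
    [0,-0.08,0.02,-0.03,0],
    [0,-0.08,0.02,-0.03,0],
    [0,-0.08,0.02,-0.03,0]
  ]
}}

```text
time_s: 44.97
tcp_pos: [0.5017, -0.0615, 0.4459]
eef_rot: [-1.208, 1.211, 1.202]
wrist_force: [0.1, 0.3, -0.2]
grip_width: 0.056
```

>>> {"method": "step_arm", "body": {
  "moves": [
    [0,0,0,0,0],
    [0,0,0,0,0],
    [0,0,0,0,0],
    [0,0,0,0,0]
  ]
}}

```text
time_s: 45.3
tcp_pos: [0.5016, -0.061, 0.4432]
eef_rot: [-1.204, 1.212, 1.208]
wrist_force: [-0.1, -0.5, -0.4]
grip_width: 0.0827
```

```bash
python3 - <<'E'
from h import *
shot('e1'); plan(.567,.062,.058,90)
for k in ('yellow','blue'): front('e1',k,.068,-.19,.06); rects('e1',k,.068,(.5,.65,-.18,.1))
E
```

```text
shift [ 0.1994 -0.0652  0.1232] turn -0.2 | tips [ 0.5013 -0.0609  0.2574] yaw 89.8 q6 -1.91 t 45.4
e1 yellow front x pct [0.5456 0.5477] y [-0.0855  0.0128] 4715
e1 yellow [ 0.5765 -0.0362] [0.0608 0.1001] long axis -85.8
e1 blue front x pct [0.5342 0.5364] y [-0.1474 -0.0857] 4604
e1 blue [ 0.5839 -0.1161] [0.0613 0.1   ] long axis 4.3
```

Yellow at (0.5765,−0.036), blue (0.584,−0.116): another ~16 mm push is needed for lamp clearance.

>>> {"method": "step_arm", "body": {
  "moves": [
    [1,0,-0.02,0.03,0],
    [1,0,-0.04,0.06,0],
    [1,0,-0.06,0.09,0],
    [1,0.03,-0.074,0.108,0],
    [1,0.06,-0.074,0.108,0]
  ]
}}

```text
time_s: 45.77
tcp_pos: [0.5786, 0.0498, 0.3849]
eef_rot: [-1.21, 1.205, 1.205]
wrist_force: [-0.6, 0.4, -1.4]
grip_width: 0.0624
```

>>> {"method": "step_arm", "body": {
  "moves": [
    [1,0.03,0,0,0],
    [1,0.06,0,0,0],
    [1,0.07,0,0,0],
    [1,0.07,0,0,0],
    [1,0.07,0,0,0]
  ]
}}

```text
time_s: 46.18
tcp_pos: [0.5764, 0.0464, 0.3148]
eef_rot: [-1.206, 1.212, 1.206]
wrist_force: [0.3, 0.8, 0.8]
grip_width: 0.029
```

>>> {"method": "step_arm", "body": {
  "moves": [
    [1,0.03,0,0,0],
    [1,0.05,0,0,0],
    [1,0.063,0,0,0],
    [1,0.067,0,0,0],
    [1,0.067,0,0,0]
  ]
}}

```text
time_s: 46.6
tcp_pos: [0.5767, 0.0462, 0.2485]
eef_rot: [-1.206, 1.211, 1.205]
wrist_force: [0.1, -0.5, 0.0]
grip_width: 0.0005
```

```bash
python3 - <<'E'
from h import *
plan(.575,.013,.058,90); print(bot.get_state()['grip_width'],bot.get_state()['wrist_force'])
E
```

```text
shift [ 0.0045  0.0015 -0.0332] turn -0.3 | tips [0.5769 0.0462 0.0625] yaw 89.7 q6 -1.68 t 46.6
0.0005186946449605918 [ 0.09336662 -0.50893397  0.04023865]
```

>>> {"method": "step_arm", "body": {
  "moves": [
    [1,0.004,0.0015,-0.006,0],
    [1,0.004,0.0015,-0.012,0],
    [1,0.004,0.0015,-0.017,0],
    [1,0.004,0.0015,-0.021,0],
    [1,0.004,0.0015,-0.025,0]
  ]
}}

```text
time_s: 47.02
tcp_pos: [0.5748, 0.0209, 0.2444]
eef_rot: [-1.206, 1.21, 1.204]
wrist_force: [0.1, 3.4, 1.8]
grip_width: 0.0005
```

>>> {"method": "step_arm", "body": {
  "moves": [
    [1,0,0,-0.004,0],
    [1,0,0,-0.008,0],
    [1,0,0,-0.008,0],
    [1,0,0,-0.003,0],
    [0.5,-0.03,0,-0.002,0]
  ]
}}

```text
time_s: 47.43
tcp_pos: [0.5723, 0.0199, 0.2684]
eef_rot: [-1.199, 1.219, 1.214]
wrist_force: [-1.0, -0.0, 0.7]
grip_width: 0.0038
```

>>> {"method": "step_arm", "body": {
  "moves": [
    [0,-0.04,0.005,0,0],
    [0,-0.08,0.02,-0.02,0],
    [0,-0.12,0.04,-0.04,0],
    [0,-0.15,0.06,-0.06,0],
    [0,-0.17,0.075,-0.08,0]
  ]
}}

```text
time_s: 47.85
tcp_pos: [0.4994, -0.0584, 0.444]
eef_rot: [-1.208, 1.21, 1.206]
wrist_force: [0.2, -1.5, -0.3]
grip_width: 0.0359
```

>>> {"method": "step_arm", "body": {
  "moves": [
    [0,0,0,0,0],
    [0,0,0,0,0],
    [0,0,0,0,0],
    [0,0,0,0,0],
    [0,0,0,0,0]
  ]
}}

```text
time_s: 48.27
tcp_pos: [0.5005, -0.058, 0.4402]
eef_rot: [-1.204, 1.212, 1.209]
wrist_force: [0.4, 1.3, -0.0]
grip_width: 0.0694
```

```bash
python3 - <<'E'
from h import *
shot('e2')
for k in ('blue','yellow'): front('e2',k,.068,-.2,.06); c,a=rects('e2',k,.068,(.5,.65,-.18,.1))
a=a%180; d=np.array([np.cos(np.radians(a)),np.sin(np.radians(a))]); g=c-.037*d; print('grasp',g,a); plan(*g,.12,a-90)
c2,im=load('e2'); print('FR,FL',proj(c2,(.5059,-.1933,.0514)),proj(c2,(.5525,.1326,.051)))
cv2.imwrite('pics/e2c.png',im)
E
```

```text
e2 blue front x pct [0.5331 0.5351] y [-0.1641 -0.1019] 3288
e2 blue [ 0.5815 -0.1319] [0.0616 0.1033] long axis 4.6
e2 yellow front x pct [0.5445 0.5467] y [-0.102  -0.0036] 4799
e2 yellow [ 0.5761 -0.0526] [0.0611 0.1002] long axis -85.9
grasp [ 0.57870019 -0.08950926] 94.06572151184082
shift [ 0.1341 -0.0786 -0.0313] turn 85.7 | tips [ 0.5001 -0.0579  0.2544] yaw 89.8 q6 -1.9 t 48.3
FR,FL [191.5579636 183.3162644] [492.08529536 223.62626223]
```

>>> {"method": "step_arm", "body": {
  "moves": [
    [0,0,-0.02,-0.008,7],
    [0,0,-0.04,-0.016,14],
    [0,0,-0.06,-0.024,21],
    [0,0,-0.078,-0.03,28],
    [0,0,-0.078,-0.03,35]
  ],
  "newtons": 40
}}

```text
time_s: 48.73
tcp_pos: [0.581, -0.0898, 0.4399]
eef_rot: [-0.74, 1.442, 0.741]
wrist_force: [-0.3, -0.1, 0.2]
grip_width: 0.093
```

>>> {"method": "step_arm", "body": {
  "moves": [
    [0,0,0,0,7],
    [0,0,0,0,14],
    [0,0,0,0,21],
    [0,0,0,0,28],
    [0,0,0,0,35]
  ]
}}

```text
time_s: 49.15
tcp_pos: [0.5786, -0.0885, 0.4405]
eef_rot: [-0.266, 1.556, 0.267]
wrist_force: [0.5, 1.0, 1.0]
grip_width: 0.0931
```

>>> {"method": "step_arm", "body": {
  "moves": [
    [0,0,0,0,7],
    [0,0,0,0,14],
    [0,0,0,0,15.7],
    [0,0,0,0,15.7],
    [0,0,0,0,15.7]
  ]
}}

```text
time_s: 49.57
tcp_pos: [0.5785, -0.0887, 0.4409]
eef_rot: [-0.057, 1.572, 0.058]
wrist_force: [0.7, 0.2, -0.7]
grip_width: 0.0931
```

```bash
python3 - <<'E'
from h import *
plan(.5786,-.0875,.055,4)
shot('e3'); rects('e3','yellow',.068,(.5,.65,-.18,.1))
E
```

```text
shift [0.1999 0.001  0.0005] turn 0.2 | tips [ 0.5782 -0.0886  0.2549] yaw 4.2 q6 -0.42 t 49.6
e3 yellow [ 0.5757 -0.0529] [0.0609 0.0992] long axis -85.7
```

>>> {"method": "step_arm", "body": {
  "moves": [
    [0,0.04,0.001,0,0],
    [0,0.08,0.001,0,0],
    [0,0.12,0.001,0,0],
    [0,0.15,0.001,0,0],
    [0,0.175,0.001,0,0]
  ]
}}

```text
time_s: 50.03
tcp_pos: [0.5772, -0.0877, 0.2638]
eef_rot: [-0.056, 1.573, 0.058]
wrist_force: [-0.3, 0.0, 0.5]
grip_width: 0.0931
```

>>> {"method": "step_arm", "body": {
  "moves": [
    [0,0.01,0,0,0],
    [0,0.018,0,0,0],
    [0,0.023,0,0,0],
    [0,0.025,0,0,0],
    [0,0.025,0,0,0]
  ]
}}

```text
time_s: 50.45
tcp_pos: [0.5786, -0.0883, 0.2428]
eef_rot: [-0.056, 1.568, 0.055]
wrist_force: [0.3, -0.1, 0.2]
grip_width: 0.0931
```

>>> {"method": "step_arm", "body": {
  "moves": [
    [0.5,0,0,0,0],
    [1,0,0,0,0],
    [1,0,0,0,0],
    [1,0,0,0,0],
    [1,0,0,0,0]
  ]
}}

```text
time_s: 50.87
tcp_pos: [0.5782, -0.0882, 0.2424]
eef_rot: [-0.056, 1.569, 0.055]
wrist_force: [-0.0, 0.7, 0.5]
grip_width: 0.0642
```

>>> {"method": "step_arm", "body": {
  "moves": [
    [1,0,0,0,0],
    [1,0,0,0,0],
    [1,0,0,0,0]
  ]
}}

```text
time_s: 51.12
tcp_pos: [0.5781, -0.0882, 0.2422]
eef_rot: [-0.055, 1.57, 0.055]
wrist_force: [-0.9, 0.1, 2.8]
grip_width: 0.0593
```

```bash
python3 - <<'E'
from h import *
plan(.5786,-.0875,.055,4); print(bot.get_state()['grip_width'],bot.get_state()['wrist_force'])
E
```

```text
shift [0.0012 0.0006 0.0005] turn 0.0 | tips [ 0.5781 -0.0882  0.0562] yaw 4.0 q6 -0.41 t 51.1
0.05929807002568574 [-0.9405474   0.06711875  2.82634396]
```

>>> {"method": "step_arm", "body": {
  "moves": [
    [1,-0.01,0,0,0],
    [1,-0.04,0,0,0],
    [1,-0.08,0,0,0],
    [1,-0.12,0,0,0],
    [1,-0.15,0,0,0]
  ]
}}

```text
time_s: 51.53
tcp_pos: [0.5781, -0.0881, 0.3957]
eef_rot: [-0.056, 1.567, 0.055]
wrist_force: [0.4, -0.2, -0.7]
grip_width: 0.0595
```

>>> {"method": "step_arm", "body": {
  "moves": [
    [1,0,-0.02,-0.015,6],
    [1,0,-0.04,-0.03,12],
    [1,0,-0.047,-0.032,18],
    [1,0,-0.047,-0.032,24],
    [1,0,-0.047,-0.032,30]
  ]
}}

```text
time_s: 51.95
tcp_pos: [0.549, -0.138, 0.3925]
eef_rot: [0.36, 1.54, -0.361]
wrist_force: [0.1, 0.7, -1.3]
grip_width: 0.0598
```

>>> {"method": "step_arm", "body": {
  "moves": [
    [1,0,0,0,6],
    [1,0,0,0,12],
    [1,0,0,0,18],
    [1,0,0,0,24],
    [1,0,0,0,30]
  ]
}}

```text
time_s: 52.37
tcp_pos: [0.5493, -0.1372, 0.3923]
eef_rot: [0.765, 1.432, -0.765]
wrist_force: [0.1, -0.3, -1.1]
grip_width: 0.0594
```

>>> {"method": "step_arm", "body": {
  "moves": [
    [1,0,0,0,6],
    [1,0,0,0,12],
    [1,0,0,0,18],
    [1,0,0,0,24],
    [1,0,0,0,29.5]
  ]
}}

```text
time_s: 52.78
tcp_pos: [0.5493, -0.1372, 0.3923]
eef_rot: [1.155, 1.244, -1.155]
wrist_force: [-0.1, -0.1, -1.1]
grip_width: 0.0594
```

>>> {"method": "step_arm", "body": {
  "moves": [
    [1,0,0,0,0],
    [1,0,0,0,0]
  ]
}}

```text
time_s: 52.95
tcp_pos: [0.5494, -0.1372, 0.3922]
eef_rot: [1.149, 1.247, -1.149]
wrist_force: [1.0, 0.0, -1.1]
grip_width: 0.0592
```

```bash
python3 - <<'E'
from h import *
plan(.5462,-.1347,.0735,-85.4); print(bot.get_state()['grip_width'],bot.get_state()['wrist_force'])
E
```

```text
shift [ 0.1327 -0.0029 -0.0028] turn 0.1 | tips [ 0.5494 -0.1372  0.2062] yaw -85.3 q6 1.05 t 53.0
0.05920911760931937 [ 0.95225844  0.03748084 -1.10210007]
```

>>> {"method": "step_arm", "body": {
  "moves": [
    [1,0.03,-0.003,-0.003,0],
    [1,0.06,-0.003,-0.003,0],
    [1,0.09,-0.003,-0.003,0],
    [1,0.11,-0.003,-0.003,0],
    [1,0.124,-0.003,-0.003,0]
  ]
}}

```text
time_s: 53.37
tcp_pos: [0.5454, -0.1341, 0.2655]
eef_rot: [1.148, 1.251, -1.15]
wrist_force: [-0.1, 1.1, -0.5]
grip_width: 0.0598
```

>>> {"method": "step_arm", "body": {
  "moves": [
    [1,0.003,0,0,0],
    [1,0.006,0,0,0],
    [1,0.0085,0,0,0],
    [1,0.0085,0,0,0],
    [1,0.0085,0,0,0]
  ]
}}

```text
time_s: 53.78
tcp_pos: [0.5466, -0.1347, 0.2605]
eef_rot: [1.15, 1.244, -1.149]
wrist_force: [-0.3, -1.0, -0.6]
grip_width: 0.0597
```

>>> {"method": "step_arm", "body": {
  "moves": [
    [1,0.0013,0,0,0],
    [1,0.0013,0,0,0],
    [0.25,0.0013,0,0,0],
    [0.25,0.0013,0,0,0],
    [0.25,0.0013,0,0,0]
  ]
}}

```text
time_s: 54.2
tcp_pos: [0.5464, -0.1346, 0.2585]
eef_rot: [1.151, 1.245, -1.15]
wrist_force: [-0.7, 0.3, -0.7]
grip_width: 0.0692
```

>>> {"method": "step_arm", "body": {
  "moves": [
    [0.25,0,0,0,0],
    [0.25,0.006,0,0,0],
    [0.25,0.012,0,0,0],
    [0.25,0.016,0,0,0],
    [0.25,0.016,0,0,0]
  ]
}}

```text
time_s: 54.62
tcp_pos: [0.5457, -0.1343, 0.2406]
eef_rot: [1.15, 1.248, -1.152]
wrist_force: [-0.7, 0.6, -0.4]
grip_width: 0.0695
```

```bash
python3 - <<'E'
from h import *
P=S(-.015-.0354,-.06); plan(*P,.0575,YS-90); print(bot.get_state()['grip_width'],bot.get_state()['wrist_force'])
shot('f1')
E
```

```text
shift [-0.0028  0.0075 -0.0399] turn 12.6 | tips [ 0.5453 -0.1341  0.0546] yaw -85.5 q6 1.05 t 54.6
0.06954460537801234 [-0.65638672  0.57234527 -0.36798748]
```

>>> {"method": "step_arm", "body": {
  "moves": [
    [1,0,0,0,0],
    [1,0,0,0,0],
    [1,0,0,0,0],
    [1,0,0,0,0],
    [1,0,0,0,0]
  ],
  "newtons": 45
}}

```text
time_s: 55.08
tcp_pos: [0.5463, -0.1346, 0.2422]
eef_rot: [1.151, 1.245, -1.151]
wrist_force: [0.5, -1.0, -1.3]
grip_width: 0.0597
```

>>> {"method": "step_arm", "body": {
  "moves": [
    [1,-0.003,0,0,0],
    [1,-0.006,0,0,0],
    [1,-0.009,0,0,0],
    [1,-0.012,0,0,0],
    [1,-0.012,0,0,0]
  ]
}}

```text
time_s: 55.5
tcp_pos: [0.5465, -0.1346, 0.255]
eef_rot: [1.151, 1.244, -1.15]
wrist_force: [0.7, 0.2, -1.7]
grip_width: 0.0596
```

>>> {"method": "step_arm", "body": {
  "moves": [
    [1,0,0.0015,-0.008,2.5],
    [1,0,0.003,-0.016,5],
    [1,0,0.0045,-0.024,7.5],
    [1,0,0.006,-0.032,10],
    [1,0,0.0075,-0.0395,12.6]
  ]
}}

```text
time_s: 55.92
tcp_pos: [0.5506, -0.0942, 0.2542]
eef_rot: [1.314, 1.138, -1.314]
wrist_force: [0.2, -0.1, -2.7]
grip_width: 0.0595
```

>>> {"method": "step_arm", "body": {
  "moves": [
    [1,0.003,0,0,0],
    [1,0.006,0,0,0],
    [1,0.009,0,0,0],
    [1,0.0105,0,0,0],
    [1,0.0105,0,0,0]
  ]
}}

```text
time_s: 56.33
tcp_pos: [0.5504, -0.095, 0.2429]
eef_rot: [1.312, 1.14, -1.313]
wrist_force: [-0.3, 0.1, -2.4]
grip_width: 0.0597
```

```bash
python3 - <<'E'
from h import *
P=S(-.015-.0354,-.06); plan(*P,.0555,YS-90); print(bot.get_state()['grip_width'],bot.get_state()['wrist_force'])
c=cam('side');im=bot.snapshot('side'); cv2.imwrite('pics/side3.png',im)
u=proj(c,(.56,-.13,.06)).astype(int); print(u); cv2.imwrite('pics/side3c.png',cv2.resize(im[u[1]-75:u[1]+75,u[0]-100:u[0]+100],None,fx=4,fy=4,interpolation=cv2.INTER_CUBIC))
E
```

```text
shift [ 0.0015 -0.0004 -0.0009] turn 0.0 | tips [ 0.5502 -0.0949  0.0569] yaw -98.1 q6 1.34 t 56.3
0.05965336311861317 [-0.31590929  0.08613013 -2.44773121]
[384 222]
```

View pics/side3c.png

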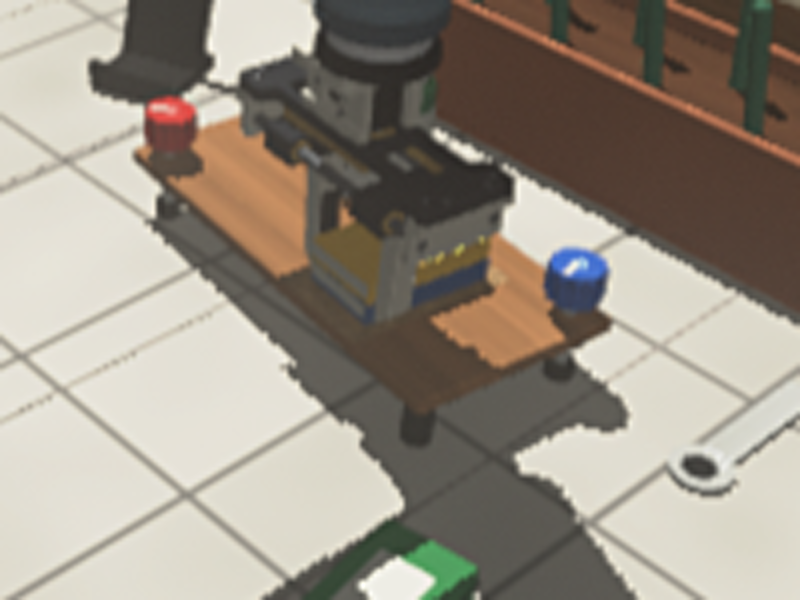

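Both books are held square over the pad (side view 400,270). Lower, release, lift, turn back and look for the green case.

>>> {"method": "step_arm", "body": {
  "moves": [
    [1,0.001,0,0,0],
    [1,0.0018,0,0,0],
    [0.6,0.0018,0,0,0],
    [0,0.0018,0,0,0],
    [0,0.0018,0,0,0]
  ]
}}

```text
time_s: 56.8
tcp_pos: [0.5508, -0.0947, 0.2422]
eef_rot: [1.312, 1.138, -1.311]
wrist_force: [-0.2, -0.4, -0.3]
grip_width: 0.0684
```

>>> {"method": "step_arm", "body": {
  "moves": [
    [0,0,0,0,0],
    [0,0,0,0,0],
    [0,-0.02,0,0,0],
    [0,-0.06,0,0,0],
    [0,-0.1,0,0,0]
  ]
}}

```text
time_s: 57.22
tcp_pos: [0.55, -0.0943, 0.3414]
eef_rot: [1.311, 1.144, -1.315]
wrist_force: [1.4, 0.1, 0.4]
grip_width: 0.0928
```

>>> {"method": "step_arm", "body": {
  "moves": [
    [0,-0.04,0,0,0],
    [0,-0.08,-0.02,0.02,-7],
    [0,-0.1,-0.05,0.04,-14],
    [0,-0.1,-0.08,0.06,-21],
    [0,-0.1,-0.11,0.08,-28]
  ]
}}

```text
time_s: 57.63
tcp_pos: [0.4313, -0.158, 0.4442]
eef_rot: [0.95, 1.348, -0.95]
wrist_force: [-0.2, -0.8, 0.5]
grip_width: 0.0932
```

>>> {"method": "step_arm", "body": {
  "moves": [
    [0,0,0,0,-7],
    [0,0,0,0,-14],
    [0,0,0,0,-21],
    [0,0,0,0,-28],
    [0,0,0,0,-35]
  ]
}}

```text
time_s: 58.05
tcp_pos: [0.4322, -0.1576, 0.442]
eef_rot: [0.482, 1.516, -0.482]
wrist_force: [-0.2, 0.3, -0.0]
grip_width: 0.093
```

>>> {"method": "step_arm", "body": {
  "moves": [
    [0,0,0,0,-7],
    [0,0,0,0,-14],
    [0,0,0,0,-21],
    [0,0,0,0,-28],
    [0,0,0,0,-35]
  ]
}}

```text
time_s: 58.47
tcp_pos: [0.4324, -0.1575, 0.4419]
eef_rot: [0.003, 1.571, -0.003]
wrist_force: [0.1, 0.6, -0.5]
grip_width: 0.0928
```

>>> {"method": "step_arm", "body": {
  "moves": [
    [0,0,0,0,-7],
    [0,0,0,0,-14],
    [0,0,0,0,-21],
    [0,0,0,0,-28],
    [0,0,0,0,-35]
  ]
}}

```text
time_s: 58.88
tcp_pos: [0.4324, -0.1575, 0.4419]
eef_rot: [-0.475, 1.518, 0.475]
wrist_force: [-0.3, 0.2, -0.2]
grip_width: 0.0929
```

>>> {"method": "step_arm", "body": {
  "moves": [
    [0,0,0,0,-7],
    [0,0,0,0,-14],
    [0,0,0,0,-21],
    [0,0,0,0,-28],
    [0,0,0,0,-35]
  ]
}}

```text
time_s: 59.3
tcp_pos: [0.4324, -0.1575, 0.4419]
eef_rot: [-0.945, 1.356, 0.945]
wrist_force: [0.6, -0.3, -0.5]
grip_width: 0.0926
```

>>> {"method": "step_arm", "body": {
  "moves": [
    [0,0,0,0,-7],
    [0,0,0,0,-14],
    [0,0,0,0,-20],
    [0,0,0,0,-20],
    [0,0,0,0,-20]
  ]
}}

```text
time_s: 59.72
tcp_pos: [0.4324, -0.1575, 0.4419]
eef_rot: [-1.199, 1.215, 1.199]
wrist_force: [0.0, -0.1, 0.6]
grip_width: 0.0929
```

```bash
cat >> h.py <<'E'
def caserect(t,k,box,z=.034):
    c,im=load(t); h=cv2.cvtColor(im,cv2.COLOR_BGR2HSV); a,b,_,_=COL[k]; m=((h[:,:,0]>=a)&(h[:,:,0]<=b)&(h[:,:,1]>110)&(h[:,:,2]>90)).astype(np.uint8)
    ys,xs=np.nonzero(m); P=np.array([ray(c,p,z)[:2] for p in zip(xs,ys)]); P=P[(P[:,0]>box[0])&(P[:,0]<box[1])&(P[:,1]>box[2])&(P[:,1]<box[3])]
    r=cv2.minAreaRect(P.astype(np.float32)); w,h=r[1]; A=r[2] if w>h else r[2]-90; A=(A+90)%180-90
    print(t,k,np.round(r[0],4),np.round(sorted(r[1]),4),'axis',round(A,1),len(P)); return np.array(r[0]),A
E
python3 - <<'E'
from h import *
shot('g1'); plan(.37,-.28,.26,90)
caserect('g1','green',(.2,.5,-.45,-.12)); caserect('g1','orange',(.2,.5,.1,.5))
for k in('yellow','blue'): rects('g1',k,.084 if k=='yellow' else .068,(.5,.7,-.2,.05))
print('pad',S(-.015,-.06))
E
```

```text
shift [-0.0041  0.0607 -0.1233] turn -0.8 | tips [ 0.4324 -0.1575  0.2559] yaw 89.2 q6 -2.15 t 59.8
g1 green [ 0.3692 -0.2753] [0.06   0.1476] axis 9.6 3155
g1 orange [0. 0.] [0. 0.] axis -90.0 0
g1 yellow [ 0.5874 -0.0996] [0.061 0.1  ] long axis -7.6
g1 blue [ 0.6619 -0.1946] [0.0376 0.0439] long axis -76.4
pad [ 0.58509557 -0.0989879 ]
```

Stack at (0.587,−0.100), pad (0.585,−0.099), yaw −7.6 vs −8.1: good. Green case at (0.369,−0.275), 9.6°, 60×148 mm.

```bash
python3 - <<'E'
from h import *
plan(.3396,-.2803,.008,99.6); print('entry',S(-.205,-.05),'slide end',S(-.125,-.05))
E
```

```text
shift [ 0.2479  0.0911 -0.1241] turn -10.4 | tips [ 0.4324 -0.1575  0.2559] yaw 89.2 q6 -2.15 t 59.8
entry [ 0.39840009 -0.06231643] slide end [ 0.47760198 -0.07358853]
```

>>> {"method": "step_arm", "body": {
  "moves": [
    [0,0,0.024,-0.033,-3],
    [0,0,0.048,-0.066,-6],
    [0,0,0.072,-0.1,-9],
    [0,0.01,0.091,-0.124,-10.4],
    [0,0.04,0.091,-0.124,-10.4]
  ],
  "newtons": 35
}}

```text
time_s: 60.18
tcp_pos: [0.3385, -0.2854, 0.4051]
eef_rot: [-1.339, 1.131, 1.323]
wrist_force: [1.5, -0.6, 0.2]
grip_width: 0.0928
```

>>> {"method": "step_arm", "body": {
  "moves": [
    [0,0.04,0,0,0],
    [0,0.08,0,0,0],
    [0,0.12,0,0,0],
    [0,0.15,0,0,0],
    [0,0.17,0,0,0]
  ]
}}

```text
time_s: 60.6
tcp_pos: [0.3393, -0.2797, 0.229]
eef_rot: [-1.328, 1.124, 1.335]
wrist_force: [0.2, -1.2, 0.9]
grip_width: 0.0931
```

>>> {"method": "step_arm", "body": {
  "moves": [
    [0,0.012,0,0,0],
    [0,0.024,0,0,0],
    [0,0.032,0,0,0],
    [0,0.037,0,0,0],
    [0,0.037,0,0,0]
  ]
}}

```text
time_s: 61.02
tcp_pos: [0.34, -0.2805, 0.1942]
eef_rot: [-1.332, 1.124, 1.335]
wrist_force: [0.5, -0.1, -1.1]
grip_width: 0.0928
```

>>> {"method": "step_arm", "body": {
  "moves": [
    [0.5,0,0,0,0],
    [1,0,0,0,0],
    [1,0,0,0,0],
    [1,0,0,0,0],
    [1,0,0,0,0]
  ]
}}

```text
time_s: 61.43
tcp_pos: [0.3403, -0.2808, 0.1953]
eef_rot: [-1.335, 1.124, 1.333]
wrist_force: [-0.4, -0.2, -0.1]
grip_width: 0.0641
```

>>> {"method": "step_arm", "body": {
  "moves": [
    [1,0,0,0,0],
    [1,0,0,0,0],
    [1,-0.01,0,0,0],
    [1,-0.03,0,0,0],
    [1,-0.05,0,0,0]
  ]
}}

```text
time_s: 61.85
tcp_pos: [0.3398, -0.2801, 0.2446]
eef_rot: [-1.332, 1.123, 1.337]
wrist_force: [0.4, 0.1, -0.5]
grip_width: 0.0616
```

>>> {"method": "step_arm", "body": {
  "moves": [
    [1,0,0,0,6],
    [1,0,0,0,12],
    [1,0,0,0,17.7],
    [1,0,0,0,17.7]
  ]
}}

```text
time_s: 62.18
tcp_pos: [0.34, -0.2804, 0.2448]
eef_rot: [-1.104, 1.273, 1.105]
wrist_force: [0.2, -0.1, -1.5]
grip_width: 0.0615
```

```bash
python3 - <<'E'
from h import *
plan(*S(-.205,-.05),.008,90+YS); print(bot.get_state()['grip_width'],bot.get_state()['wrist_force'])
shot('g2'); 
E
```

```text
shift [ 0.0508 -0.0271  0.2241] turn 0.0 | tips [ 0.34   -0.2804  0.0588] yaw 81.9 q6 -2.37 t 62.2
0.06153367638857396 [ 0.19548724 -0.12970205 -1.54410386]
```

>>> {"method": "step_arm", "body": {
  "moves": [
    [1,0,-0.005,0.04,0],
    [1,0,-0.01,0.08,0],
    [1,0,-0.015,0.12,0],
    [1,0,-0.02,0.16,0],
    [1,0,-0.025,0.2,0]
  ]
}}

```text
time_s: 62.65
tcp_pos: [0.3922, -0.0843, 0.2447]
eef_rot: [-1.109, 1.27, 1.109]
wrist_force: [0.6, 0.1, -1.6]
grip_width: 0.0618
```

>>> {"method": "step_arm", "body": {
  "moves": [
    [1,0,-0.002,0.024,0],
    [1,0.015,-0.002,0.024,0],
    [1,0.03,-0.002,0.024,0],
    [1,0.042,-0.002,0.024,0],
    [1,0.048,-0.002,0.024,0]
  ]
}}

```text
time_s: 63.07
tcp_pos: [0.3971, -0.0618, 0.1956]
eef_rot: [-1.109, 1.27, 1.112]
wrist_force: [0.2, -0.7, -1.9]
grip_width: 0.0615
```

>>> {"method": "step_arm", "body": {
  "moves": [
    [1,0,0,0,0],
    [1,0,0,0,0]
  ]
}}

```text
time_s: 63.23
tcp_pos: [0.3976, -0.0625, 0.1968]
eef_rot: [-1.108, 1.271, 1.109]
wrist_force: [-0.1, -0.1, -2.3]
grip_width: 0.0616
```

```bash
python3 - <<'E'
from h import *
plan(*S(-.125,-.05),.008,90+YS); print(bot.get_state()['grip_width'],bot.get_state()['wrist_force'])
shot('g3'); caserect('g3','green',(.25,.6,-.2,.1))
E
```

```text
shift [ 0.0027 -0.0807 -0.0001] turn 0.3 | tips [ 0.3975 -0.0625  0.0108] yaw 82.2 q6 -1.87 t 63.2
0.061600034074400116 [-0.13284109 -0.13579174 -2.33745403]
g3 green [ 0.4028 -0.063 ] [0.0603 0.1012] axis -7.9 5416
```

>>> {"method": "step_arm", "body": {
  "moves": [
    [1,0,-0.008,0,0],
    [1,0,-0.016,0,0],
    [1,0,-0.024,0,0],
    [1,0,-0.032,0,0],
    [1,0,-0.04,0,0]
  ]
}}

```text
time_s: 63.7
tcp_pos: [0.4385, -0.0682, 0.1971]
eef_rot: [-1.108, 1.271, 1.106]
wrist_force: [0.0, 0.8, -2.2]
grip_width: 0.0617
```

>>> {"method": "step_arm", "body": {
  "moves": [
    [1,0,-0.008,0,0],
    [1,0,-0.016,0,0],
    [1,0,-0.024,0,0],
    [1,0,-0.032,0,0],
    [1,0,-0.04,0,0]
  ]
}}

```text
time_s: 64.12
tcp_pos: [0.4777, -0.0735, 0.1968]
eef_rot: [-1.107, 1.271, 1.107]
wrist_force: [0.9, -0.8, -0.8]
grip_width: 0.062
```

>>> {"method": "step_arm", "body": {
  "moves": [
    [1,0.001,0,0,0],
    [0.5,0.001,0,0,0],
    [0,0.001,0,0,0],
    [0,0.001,0,0,0],
    [0,0.001,0,0,0]
  ]
}}

```text
time_s: 64.53
tcp_pos: [0.4766, -0.0733, 0.196]
eef_rot: [-1.107, 1.271, 1.107]
wrist_force: [0.4, 0.7, 0.3]
grip_width: 0.0775
```

>>> {"method": "step_arm", "body": {
  "moves": [
    [0,-0.01,0,0,0],
    [0,-0.03,0.005,0,0],
    [0.3,-0.06,0.02,0,0],
    [1,-0.09,0.05,0,0],
    [1,-0.1,0.085,0,0]
  ]
}}

```text
time_s: 64.95
tcp_pos: [0.3939, -0.0625, 0.2999]
eef_rot: [-1.113, 1.268, 1.101]
wrist_force: [-0.1, -1.6, 1.2]
grip_width: 0.0777
```

>>> {"method": "step_arm", "body": {
  "moves": [
    [1,0,0,0,0],
    [1,0,0,0,0],
    [1,0,0,0,0],
    [1,0,0,0,0],
    [1,0,0,0,0]
  ]
}}

```text
time_s: 65.37
tcp_pos: [0.3934, -0.062, 0.2955]
eef_rot: [-1.107, 1.271, 1.108]
wrist_force: [-0.9, 0.8, 0.5]
grip_width: 0.044
```

>>> {"method": "step_arm", "body": {
  "moves": [
    [1,0,0,0,0],
    [1,0,0,0,0],
    [1,0,0,0,0],
    [1,0,0,0,0]
  ]
}}

```text
time_s: 65.7
tcp_pos: [0.3928, -0.0618, 0.2955]
eef_rot: [-1.107, 1.271, 1.108]
wrist_force: [0.2, 0.2, -0.1]
grip_width: 0.0178
```

```bash
python3 - <<'E'
from h import *
print(bot.get_state()['grip_width']); plan(*S(-.0945,-.05),.02,90+YS)
shot('g4'); c,a=caserect('g4','green',(.3,.6,-.2,.1))
front('g4','green',.034,-.2,.05)
E
```

```text
0.017830385074186966
shift [ 0.0894 -0.1162 -0.0002] turn 0.2 | tips [ 0.3927 -0.0617  0.1095] yaw 82.1 q6 -1.87 t 65.7
g4 green [ 0.4759 -0.0728] [0.0492 0.0894] axis -7.9 1396
g4 green front x pct [0.4303 0.4314] y [-0.1025 -0.0543] 1507
```

>>> {"method": "step_arm", "body": {
  "moves": [
    [1,0.03,0,0,0],
    [1,0.06,0,0,0],
    [1,0.08,0,0,0],
    [1,0.089,0,0,0],
    [1,0.089,0,0,0]
  ]
}}

```text
time_s: 66.17
tcp_pos: [0.3918, -0.0614, 0.2049]
eef_rot: [-1.104, 1.273, 1.111]
wrist_force: [0.0, 0.5, 0.8]
grip_width: 0.0007
```

>>> {"method": "step_arm", "body": {
  "moves": [
    [1,0,-0.008,0,0],
    [1,0,-0.016,0,0],
    [1,0,-0.024,0,0],
    [1,0,-0.032,0,0],
    [1,0,-0.04,0,0]
  ]
}}

```text
time_s: 66.58
tcp_pos: [0.4335, -0.0674, 0.2075]
eef_rot: [-1.108, 1.271, 1.106]
wrist_force: [-0.6, 0.6, 1.4]
grip_width: 0.0002
```

>>> {"method": "step_arm", "body": {
  "moves": [
    [1,0,-0.008,0,0],
    [1,0,-0.016,0,0],
    [1,0,-0.024,0,0],
    [1,0,-0.032,0,0],
    [1,0,-0.04,0,0]
  ]
}}

```text
time_s: 67.0
tcp_pos: [0.4727, -0.0728, 0.2068]
eef_rot: [-1.107, 1.271, 1.107]
wrist_force: [-2.2, 0.1, 1.1]
grip_width: 0.0005
```

>>> {"method": "step_arm", "body": {
  "moves": [
    [1,0,-0.008,0,0],
    [1,0,-0.016,0,0],
    [1,0,-0.022,0,0],
    [1,0,-0.026,0,0],
    [1,0,-0.026,0,0]
  ]
}}

```text
time_s: 67.42
tcp_pos: [0.4987, -0.0765, 0.2069]
eef_rot: [-1.108, 1.27, 1.106]
wrist_force: [0.0, 0.1, -0.3]
grip_width: 0.001
```

```bash
python3 - <<'E'
from h import *
print(bot.get_state()['grip_width'],bot.get_state()['wrist_force']); plan(*S(-.0945,-.05),.02,90+YS)
shot('g5')
front('g5','green',.034,-.2,.05)
E
```

```text
0.0009662793549091251 [ 0.01034496  0.10289424 -0.2708224 ]
shift [ 0.0009 -0.0092 -0.0001] turn 0.2 | tips [ 0.4989 -0.0766  0.0209] yaw 82.1 q6 -1.81 t 67.4
g5 green front x pct [0.5161 0.5162] y [-0.0793 -0.0787] 5
```

>>> {"method": "step_arm", "body": {
  "moves": [
    [1,0,-0.003,0,0],
    [1,0,-0.006,0,0],
    [1,0,-0.009,0,0],
    [1,0,-0.009,0,0]
  ]
}}

```text
time_s: 67.8
tcp_pos: [0.5071, -0.0777, 0.207]
eef_rot: [-1.108, 1.271, 1.106]
wrist_force: [0.3, -0.9, -0.0]
grip_width: 0.0002
```

>>> {"method": "step_arm", "body": {
  "moves": [
    [1,0,0.01,0,0],
    [1,0,0.04,0,0],
    [0.5,-0.04,0.05,0,0],
    [0,-0.08,0.05,0,0],
    [0,-0.12,0.05,0.03,0]
  ]
}}

```text
time_s: 68.22
tcp_pos: [0.4591, -0.0477, 0.3218]
eef_rot: [-1.106, 1.274, 1.105]
wrist_force: [2.6, -0.7, -0.3]
grip_width: 0.0161
```

>>> {"method": "step_arm", "body": {
  "moves": [
    [0,-0.03,0.01,0.03,0],
    [0,-0.06,0.02,0.06,0],
    [0,-0.09,0.03,0.09,0],
    [0,-0.12,0.03,0.12,0],
    [0,-0.12,0.03,0.15,0]
  ]
}}

```text
time_s: 68.63
tcp_pos: [0.4507, 0.1077, 0.4456]
eef_rot: [-1.111, 1.265, 1.1]
wrist_force: [1.2, -0.1, 0.6]
grip_width: 0.049
```

>>> {"method": "step_arm", "body": {
  "moves": [
    [0,0,0,0,0],
    [0,0,0,0,0],
    [0,0,0,0,0]
  ]
}}

```text
time_s: 68.88
tcp_pos: [0.4506, 0.1066, 0.4394]
eef_rot: [-1.108, 1.272, 1.109]
wrist_force: [-1.7, -0.8, 0.3]
grip_width: 0.0691
```

```bash
python3 - <<'E'
from h import *
plan(.38,.2,.25,90)
shot('g6'); c,im=load('g6')
h=cv2.cvtColor(im,cv2.COLOR_BGR2HSV); m=cv2.inRange(h,(50,100,40),(85,255,255)); ys,xs=np.nonzero(m); P=np.array([ray(c,p,.034)[:2] for p in zip(xs,ys)]); a=np.radians(YS)
if len(P):
    Q=(P-O)@np.array([[np.cos(a),-np.sin(a)],[np.sin(a),np.cos(a)]]); k=(np.abs(Q[:,1])<.15)&(np.abs(Q[:,0])<.2); print(k.sum(), np.percentile(Q[k],[1,99],axis=0).round(4) if k.sum() else '')
caserect('g6','orange',(.2,.5,.15,.5))
for e in ((.5059,-.1933,.0514),(.5525,.1326,.051)): print(proj(c,e))
E
```

```text
shift [0.0035 0.0826 0.0829] turn -7.8 | tips [0.4503 0.1065 0.2534] yaw 82.2 q6 -1.44 t 68.9
247 [[-0.0918 -0.0779]
 [-0.0777 -0.0119]]
g6 orange [0.3521 0.343 ] [0.1486 0.1562] axis -74.4 5400
[ 62.70905173 260.89903398]
[354.31931418 262.17864319]
```

```bash
python3 - <<'E'
from h import *
c,im=load('g6')
for b in blobs(im,'orange',100)[:8]:
    r=cv2.minAreaRect(np.array([ray(c,p[0],.034)[:2] for p in b],np.float32)); print(cv2.contourArea(b),np.round(r[0],4),np.round(r[1],4),round(r[2],1))
E
```

```text
8417.5 [0.3648 0.2974] [0.1482 0.0604] 15.7
2464.5 [0.6897 0.0688] [0.0901 0.0575] 82.2
2413.0 [0.5743 0.0412] [0.1001 0.0504] 82.2
170.5 [ 0.5204 -0.1754] [0.0658 0.0052] 82.2
```

```bash
python3 - <<'E'
from h import *
c,_=load('w2'); print('glass base',ray(c,(558,70),0).round(3),'rim',ray(c,(615,60),.085).round(3)); 
plan(.3359,.2893,.014,105.7)
E
```

```text
glass base [0.301 0.427 0.   ] rim [0.3   0.424 0.085]
shift [0.2393 0.1385 0.1659] turn -23.6 | tips [0.4504 0.106  0.2532] yaw 82.1 q6 -1.44 t 68.9
```

>>> {"method": "step_arm", "body": {
  "moves": [
    [0,0,0.025,0.03,-6],
    [0,0,0.05,0.06,-12],
    [0,0,0.075,0.09,-18],
    [0,0,0.1,0.12,-23.6],
    [0,0,0.125,0.15,-23.6]
  ]
}}

```text
time_s: 69.35
tcp_pos: [0.3475, 0.2722, 0.4393]
eef_rot: [-1.409, 1.068, 1.41]
wrist_force: [0.2, 1.2, 0.0]
grip_width: 0.093
```

```bash
python3 - <<'E'
from h import *
plan(.3359,.2893,.014,105.7)
E
```

```text
shift [0.2393 0.0061 0.0198] turn 0.1 | tips [0.3472 0.272  0.2533] yaw 105.8 q6 -1.44 t 69.3
```

>>> {"method": "step_arm", "body": {
  "moves": [
    [0,0.03,0.006,0.019,0],
    [0,0.07,0.006,0.019,0],
    [0,0.11,0.006,0.019,0],
    [0,0.15,0.006,0.019,0],
    [0,0.18,0.006,0.019,0]
  ]
}}

```text
time_s: 69.77
tcp_pos: [0.3362, 0.2874, 0.2569]
eef_rot: [-1.407, 1.072, 1.409]
wrist_force: [1.1, -1.1, -0.1]
grip_width: 0.0927
```

>>> {"method": "step_arm", "body": {
  "moves": [
    [0,0.02,0,0,0],
    [0,0.038,0,0,0],
    [0,0.05,0,0,0],
    [0,0.057,0,0,0],
    [0,0.057,0,0,0]
  ]
}}

```text
time_s: 70.18
tcp_pos: [0.3369, 0.2878, 0.2014]
eef_rot: [-1.406, 1.072, 1.409]
wrist_force: [-0.1, -0.2, 0.2]
grip_width: 0.0932
```

>>> {"method": "step_arm", "body": {
  "moves": [
    [0.5,0,0,0,0],
    [1,0,0,0,0],
    [1,0,0,0,0],
    [1,0,0,0,0],
    [1,0,0,0,0]
  ]
}}

```text
time_s: 70.6
tcp_pos: [0.3374, 0.2893, 0.2038]
eef_rot: [-1.409, 1.065, 1.408]
wrist_force: [-0.7, -0.3, -0.2]
grip_width: 0.0641
```

>>> {"method": "step_arm", "body": {
  "moves": [
    [1,0,0,0,0],
    [1,0,0,0,0],
    [1,-0.01,0,0,0],
    [1,-0.03,0,0,0],
    [1,-0.06,0,0,0]
  ]
}}

```text
time_s: 71.02
tcp_pos: [0.336, 0.2886, 0.2617]
eef_rot: [-1.407, 1.073, 1.412]
wrist_force: [0.8, 0.1, -2.5]
grip_width: 0.0615
```

>>> {"method": "step_arm", "body": {
  "moves": [
    [1,0,0,0,6],
    [1,0,0,0,12],
    [1,0,0,0,18],
    [1,0,0,0,23.8],
    [1,0,0,0,23.8]
  ]
}}

```text
time_s: 71.43
tcp_pos: [0.3369, 0.2891, 0.263]
eef_rot: [-1.102, 1.275, 1.102]
wrist_force: [0.2, 0.2, -2.3]
grip_width: 0.0612
```

```bash
python3 - <<'E'
from h import *
plan(*S(-.205,.05),.014,90+YS); print(bot.get_state()['grip_width'],bot.get_state()['wrist_force'])
E
```

```text
shift [ 0.0631 -0.1112 -0.2389] turn -0.2 | tips [0.3368 0.2891 0.077 ] yaw 81.7 q6 -0.97 t 71.4
0.06119294223371899 [ 0.19248556  0.24461149 -2.28040379]
```

>>> {"method": "step_arm", "body": {
  "moves": [
    [1,0,-0.017,-0.037,0],
    [1,0,-0.034,-0.074,0],
    [1,0,-0.052,-0.111,0],
    [1,0,-0.07,-0.149,0],
    [1,0,-0.087,-0.187,0]
  ]
}}

```text
time_s: 71.85
tcp_pos: [0.3969, 0.0906, 0.2632]
eef_rot: [-1.108, 1.271, 1.108]
wrist_force: [1.1, 0.7, -1.5]
grip_width: 0.0618
```

>>> {"method": "step_arm", "body": {
  "moves": [
    [1,0,-0.012,-0.026,0],
    [1,0,-0.0245,-0.052,0],
    [1,0.015,-0.0245,-0.052,0],
    [1,0.03,-0.0245,-0.052,0],
    [1,0.045,-0.0245,-0.052,0]
  ]
}}

```text
time_s: 72.27
tcp_pos: [0.414, 0.0364, 0.2177]
eef_rot: [-1.106, 1.272, 1.105]
wrist_force: [-0.2, 0.7, -1.5]
grip_width: 0.0617
```

>>> {"method": "step_arm", "body": {
  "moves": [
    [1,0.006,0,0,0],
    [1,0.011,0,0,0],
    [1,0.0125,0,0,0],
    [1,0.0125,0,0,0],
    [1,0.0125,0,0,0]
  ]
}}

```text
time_s: 72.68
tcp_pos: [0.4142, 0.0373, 0.2062]
eef_rot: [-1.106, 1.272, 1.105]
wrist_force: [-0.3, 0.5, -1.8]
grip_width: 0.062
```

```bash
python3 - <<'E'
from h import *
plan(*S(-.125,.05),.018,90+YS); print(bot.get_state()['grip_width'],bot.get_state()['wrist_force'])
shot('o1'); c,im=load('o1')
for b in blobs(im,'orange',100)[:5]:
    r=cv2.minAreaRect(np.array([ray(c,p[0],.034)[:2] for p in b],np.float32)); print(cv2.contourArea(b),np.round(r[0],4),np.round(r[1],4),round(r[2],1))
E
```

```text
shift [ 0.0022 -0.0784 -0.001 ] turn 0.1 | tips [0.4143 0.0373 0.0202] yaw 82.0 q6 -1.61 t 72.7
0.06196550719025803 [-0.33288543  0.47650317 -1.79227977]
2506.5 [0.3748 0.0428] [0.0614 0.0131] 82.6
1149.0 [0.4077 0.0148] [0.0102 0.0323] 82.3
973.5 [0.4699 0.0543] [0.0125 0.0246] 82.1
972.0 [0.4631 0.0061] [0.0126 0.0246] 81.9
```

>>> {"method": "step_arm", "body": {
  "moves": [
    [1,0.001,-0.008,0,0],
    [1,0.001,-0.016,0,0],
    [1,0.001,-0.024,0,0],
    [1,0.001,-0.032,0,0],
    [1,0.001,-0.04,0,0]
  ]
}}

```text
time_s: 73.15
tcp_pos: [0.4547, 0.0314, 0.2048]
eef_rot: [-1.105, 1.272, 1.104]
wrist_force: [0.4, 0.2, -1.7]
grip_width: 0.0617
```

>>> {"method": "step_arm", "body": {
  "moves": [
    [1,0,-0.008,0,0],
    [1,0,-0.016,0,0],
    [1,0,-0.024,0,0],
    [1,0,-0.032,0,0],
    [1,0,-0.0385,0,0]
  ]
}}

```text
time_s: 73.57
tcp_pos: [0.4926, 0.026, 0.2046]
eef_rot: [-1.105, 1.273, 1.104]
wrist_force: [0.3, -0.3, -2.4]
grip_width: 0.0615
```

>>> {"method": "step_arm", "body": {
  "moves": [
    [1,0.001,0,0,0],
    [0.5,0.001,0,0,0],
    [0,0.001,0,0,0],
    [0,0.001,0,0,0],
    [0,0.001,0,0,0]
  ]
}}

```text
time_s: 73.98
tcp_pos: [0.4911, 0.0263, 0.2037]
eef_rot: [-1.104, 1.273, 1.105]
wrist_force: [-0.0, 0.8, 0.4]
grip_width: 0.0773
```

>>> {"method": "step_arm", "body": {
  "moves": [
    [0,-0.01,0,0,0],
    [0,-0.03,0.005,0,0],
    [0.3,-0.06,0.02,0,0],
    [1,-0.09,0.05,0,0],
    [1,-0.1,0.085,0,0]
  ]
}}

```text
time_s: 74.4
tcp_pos: [0.4087, 0.0378, 0.3077]
eef_rot: [-1.108, 1.268, 1.099]
wrist_force: [1.1, 0.6, 0.7]
grip_width: 0.0772
```

>>> {"method": "step_arm", "body": {
  "moves": [
    [1,0,0,0,0],
    [1,0,0,0,0],
    [1,0,0,0,0],
    [1,0,0,0,0],
    [1,0,0,0,0]
  ]
}}

```text
time_s: 74.82
tcp_pos: [0.4082, 0.0379, 0.3033]
eef_rot: [-1.104, 1.273, 1.105]
wrist_force: [0.3, 0.3, -0.1]
grip_width: 0.0444
```

>>> {"method": "step_arm", "body": {
  "moves": [
    [1,0,0,0,0],
    [1,0,0,0,0],
    [1,0,0,0,0],
    [1,0,0,0,0]
  ]
}}

```text
time_s: 75.15
tcp_pos: [0.4076, 0.0381, 0.3034]
eef_rot: [-1.104, 1.273, 1.105]
wrist_force: [-0.1, -1.1, -0.1]
grip_width: 0.0175
```

```bash
python3 - <<'E'
from h import *
print(bot.get_state()['grip_width']); plan(*S(-.0925,.05),.02,90+YS)
shot('o2'); c,im=load('o2')
for b in blobs(im,'orange',100)[:5]:
    r=cv2.minAreaRect(np.array([ray(c,p[0],.034)[:2] for p in b],np.float32)); print(cv2.contourArea(b),np.round(r[0],4),np.round(r[1],4),round(r[2],1))
E
```

```text
0.01749009557756937
shift [ 0.0973 -0.1176 -0.0007] turn 0.0 | tips [0.4075 0.0381 0.1174] yaw 81.9 q6 -1.61 t 75.2
1057.0 [0.4584 0.0308] [0.0297 0.0253] 81.9
1011.5 [ 0.5365 -0.1797] [0.0683 0.0246] 81.9
257.0 [0.5552 0.0175] [0.055 0.004] 81.9
114.0 [ 5.239e-01 -1.000e-04] [0.0066 0.0174] 81.0
106.5 [0.53   0.0427] [0.0075 0.0174] 82.8
```

>>> {"method": "step_arm", "body": {
  "moves": [
    [1,0.03,0,0,0],
    [1,0.06,0,0,0],
    [1,0.085,0,0,0],
    [1,0.097,0,0,0],
    [1,0.097,0,0,0]
  ]
}}

```text
time_s: 75.62
tcp_pos: [0.4062, 0.0383, 0.2043]
eef_rot: [-1.101, 1.276, 1.109]
wrist_force: [-0.4, 1.1, -0.2]
grip_width: 0.0004
```

>>> {"method": "step_arm", "body": {
  "moves": [
    [1,0,-0.008,0,0],
    [1,0,-0.016,0,0],
    [1,0,-0.024,0,0],
    [1,0,-0.032,0,0],
    [1,0,-0.04,0,0]
  ]
}}

```text
time_s: 76.03
tcp_pos: [0.4483, 0.0323, 0.2075]
eef_rot: [-1.105, 1.272, 1.104]
wrist_force: [-2.3, 0.3, 1.3]
grip_width: 0.0007
```

>>> {"method": "step_arm", "body": {
  "moves": [
    [1,0,-0.008,0,0],
    [1,0,-0.016,0,0],
    [1,0,-0.024,0,0],
    [1,0,-0.032,0,0],
    [1,0,-0.04,0,0]
  ]
}}

```text
time_s: 76.45
tcp_pos: [0.4874, 0.0268, 0.2067]
eef_rot: [-1.105, 1.273, 1.105]
wrist_force: [-1.7, -0.2, 0.5]
grip_width: 0.0006
```

>>> {"method": "step_arm", "body": {
  "moves": [
    [1,0,-0.008,0,0],
    [1,0,-0.016,0,0],
    [1,0,-0.022,0,0],
    [1,0,-0.028,0,0],
    [1,0,-0.028,0,0]
  ]
}}

```text
time_s: 76.87
tcp_pos: [0.5157, 0.0226, 0.2068]
eef_rot: [-1.105, 1.272, 1.103]
wrist_force: [0.1, -0.3, 0.2]
grip_width: 0.0003
```

```bash
python3 - <<'E'
from h import *
print(bot.get_state()['wrist_force']); plan(*S(-.0925,.05),.02,90+YS)
E
```

```text
[ 0.12473542 -0.33971735  0.22605701]
shift [ 0.0008 -0.0083 -0.0006] turn 0.0 | tips [0.5161 0.0225 0.0208] yaw 81.9 q6 -1.6 t 76.9
```

>>> {"method": "step_arm", "body": {
  "moves": [
    [1,0,-0.003,0,0],
    [1,0,-0.006,0,0],
    [1,0,-0.0085,0,0],
    [1,0,-0.0085,0,0]
  ]
}}

```text
time_s: 77.2
tcp_pos: [0.5232, 0.0216, 0.2067]
eef_rot: [-1.105, 1.272, 1.104]
wrist_force: [-0.6, 0.6, 0.4]
grip_width: 0.0003
```

>>> {"method": "step_arm", "body": {
  "moves": [
    [1,0,0.01,0,0],
    [1,0,0.04,0,0],
    [0.5,-0.04,0.06,-0.01,0],
    [0,-0.08,0.06,-0.03,0],
    [0,-0.12,0.06,-0.06,-4]
  ]
}}

```text
time_s: 77.62
tcp_pos: [0.4538, -0.0194, 0.3153]
eef_rot: [-1.156, 1.242, 1.161]
wrist_force: [1.1, -1.2, 0.0]
grip_width: 0.016
```

>>> {"method": "step_arm", "body": {
  "moves": [
    [0,-0.03,0,-0.01,-4],
    [0,-0.06,0,-0.02,-4],
    [0,-0.09,0,-0.03,-4],
    [0,-0.12,0,-0.04,-4],
    [0,-0.14,0,-0.04,-4]
  ]
}}

```text
time_s: 78.03
tcp_pos: [0.4526, -0.0616, 0.4574]
eef_rot: [-1.21, 1.21, 1.204]
wrist_force: [0.9, 0.5, 1.3]
grip_width: 0.0491
```

>>> {"method": "step_arm", "body": {
  "moves": [
    [0,0,0,0,0],
    [0,0,0,0,0],
    [0,0,0,0,0],
    [0,0,0,0,0]
  ]
}}

```text
time_s: 78.37
tcp_pos: [0.4528, -0.0601, 0.4529]
eef_rot: [-1.206, 1.211, 1.211]
wrist_force: [0.3, 0.1, -0.1]
grip_width: 0.0756
```

```bash
python3 - <<'E'
from h import *
shot('z1'); plan(.46,.1,.3,90)
E
```

```text
shift [-0.0329 -0.0068  0.1602] turn -0.1 | tips [ 0.4524 -0.0599  0.267 ] yaw 89.9 q6 -1.95 t 78.4
```

>>> {"method": "step_arm", "body": {
  "moves": [
    [0,0,0,0.04,0],
    [0,0,0,0.08,0],
    [0,0,0,0.12,0],
    [0,0,0,0.16,0],
    [0,0,0,0.18,0]
  ]
}}

```text
time_s: 78.83
tcp_pos: [0.4528, 0.1229, 0.4534]
eef_rot: [-1.207, 1.209, 1.212]
wrist_force: [0.3, 0.3, -0.2]
grip_width: 0.0929
```

>>> {"method": "step_arm", "body": {
  "moves": [
    [0,0,0,0,0],
    [0,0,0,0,0],
    [0,0,0,0,0]
  ]
}}

```text
time_s: 79.08
tcp_pos: [0.4536, 0.1191, 0.4537]
eef_rot: [-1.208, 1.211, 1.209]
wrist_force: [-0.4, -0.6, 0.3]
grip_width: 0.0929
```

```bash
python3 - <<'E'
from h import *
shot('z2'); plan(.46,.1,.3,90)
for t in('z1','z2'):
    c,_=load(t); print(t,proj(c,(.5059,-.1933,.0514)).round(),proj(c,(.5525,.1326,.051)).round())
cv2.imwrite('pics/z12.png',np.vstack([cv2.imread('pics/z1.png')[50:330],cv2.imread('pics/z2.png')[50:330]]))
E
```

```text
shift [-0.0321 -0.0063 -0.0187] turn -0.1 | tips [0.4535 0.1185 0.2679] yaw 89.9 q6 -1.55 t 79.1
z1 [201. 222.] [483. 259.]
z2 [ 44. 221.] [331. 258.]
```

View pics/z12.png

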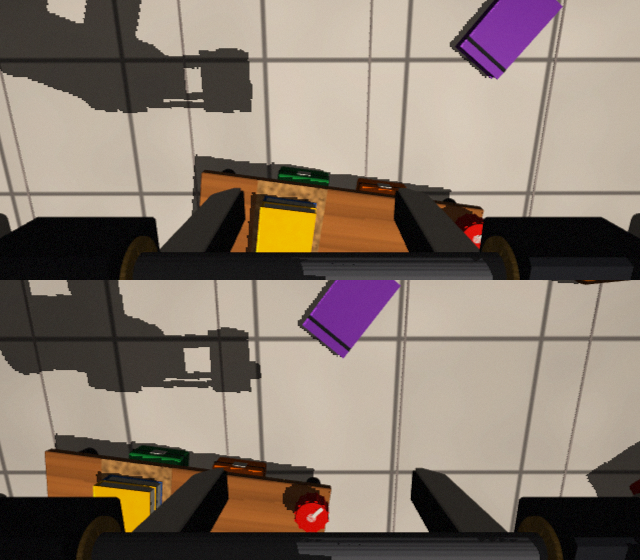

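```bash
python3 - <<'E'
from h import *
a=np.radians(YS); Rm=np.array([[np.cos(a),-np.sin(a)],[np.sin(a),np.cos(a)]])
for t,bx in (('z1',{'green':(270,205,335,240),'orange':(350,215,412,250)}),('z2',{'green':(125,205,195,240),'orange':(205,215,270,250)})):
    c,im=load(t); h=cv2.cvtColor(im,cv2.COLOR_BGR2HSV)
    for k,lo,hi in (('green',(45,90,25),(85,255,255)),('orange',(3,140,60),(18,255,255))):
        x0,y0,x1,y1=bx[k]; m=np.zeros(h.shape[:2],np.uint8); m[y0:y1,x0:x1]=cv2.inRange(h,lo,hi)[y0:y1,x0:x1]
        n,lab,st,_=cv2.connectedComponentsWithStats(m); i=1+st[1:,4].argmax(); xs=np.unique(np.nonzero(lab==i)[1])
        top=np.array([(x,np.nonzero(lab[:,x]==i)[0].min()-.5) for x in xs])[3:-3]
        for z in (0,.034):
            Q=np.array([(ray(c,p,z)[:2]-O)@Rm for p in top]); f=np.polyfit(Q[:,1],Q[:,0],1); print(t,k,'z',z,'end x %.4f'%np.median(Q[:,0]),'slope %.3f'%f[0],'y',Q[:,1].min().round(3),Q[:,1].max().round(3),st[i][:4])
shelfpose(dict(z1=dict(F=((203,222),(395,245)),R=((202,226),(200,245))),z2=dict(F=((46,221),(330,257)),R=((47,226),(50,246)),L=((331,260),(328,290)))))
for k in('yellow',): rects('z1',k,.084,(.5,.7,-.2,.05))
E
```

```text
z1 green z 0 end x -0.0748 slope -0.004 y -0.078 -0.021 [278 222  51  14]
z1 green z 0.034 end x -0.0864 slope -0.004 y -0.076 -0.023 [278 222  51  14]
z1 orange z 0 end x -0.0611 slope -0.000 y 0.018 0.068 [350 242  45   8]
z1 orange z 0.034 end x -0.0738 slope -0.000 y 0.013 0.059 [350 242  45   8]
z2 green z 0 end x -0.0726 slope -0.009 y -0.092 -0.03 [129 221  55  14]
z2 green z 0.034 end x -0.0863 slope -0.009 y -0.075 -0.018 [129 221  55  14]
z2 orange z 0 end x -0.0702 slope -0.001 y 0.016 0.073 [213 235  50  11]
z2 orange z 0.034 end x -0.0841 slope -0.001 y 0.025 0.077 [213 235  50  11]
FR [ 0.5067 -0.1947  0.0489] [np.float64(0.1), np.float64(0.1)] {'z1': [200.8000030517578, 221.8000030517578], 'z2': [44.900001525878906, 220.8000030517578]}
FL [0.5524 0.1319 0.051 ] 1view {'z2': [330.29998779296875, 258.20001220703125]}
len 0.3298
O [ 0.6088 -0.0425] yaw -7.97 moved 0.0188
z1 yellow [ 0.5643 -0.0967] [0.0536 0.061 ] long axis 82.6
```

Both cases end ≈ 5 mm in front of the board edge (case x ≈ −0.011 and −0.009); yellow on top of the stack. Last view: corner crops for a level check.

```bash
python3 - <<'E'
from h import *
v=[]
for t,x,y in (('z1',483,258),('z2',331,258),('z1',201,222),('z2',45,221)):
    im=cv2.imread(f'pics/{t}.png'); v.append(cv2.resize(im[y-12:y+12,x-16:x+16],None,fx=12,fy=12,interpolation=cv2.INTER_NEAREST))
cv2.imwrite('pics/last.png',np.vstack([np.hstack(v[:2]),np.hstack(v[2:])]))
E
python3 - <<'E'
from h import *
def colcross(t,line,x,side):
    _,im=load(t); g=im[:,:,2].astype(float)-im[:,:,0]; out=[]
    for k in (1.5,2.5,3.5):
        yl=lambda X: line[3]+(X-line[2])*line[1]/line[0]+k
        X=np.arange(x-10,x+10.01,.1); Y=np.array([yl(q) for q in X])
        v=cv2.remap(g.astype(np.float32),X.astype(np.float32),Y.astype(np.float32),cv2.INTER_LINEAR).ravel()
        i=np.argmin(side*np.gradient(cv2.GaussianBlur(v[None],(0,0),4).ravel())); out.append(X[i])
    X=np.median(out); return np.array([X,yl(X)-k]),np.round(out,1)
C={t:load(t)[0] for t in('z1','z2')}
L={('z1','FL'):edge('z1',(432,252),(480,258)),('z1','FR'):edge('z1',(204,222),(270,231)),('z2','FL'):edge('z2',(245,248),(328,258)),('z2','FR'):edge('z2',(48,221),(115,230))}
for n,s,x in (('FL',1,dict(z1=483,z2=331)),('FR',-1,dict(z1=201,z2=45))):
    u={}
    for t in C: u[t],o=colcross(t,L[t,n],x[t],s); print(n,t,u[t].round(1),o)
    X=tri([(C[t],u[t]) for t in C]); print(n,X.round(4),[(proj(C[t],X)-u[t]).round(1).tolist() for t in C])
E
```

```text
FL z1 [483.2 258.4] [482.8 483.2 483.4]
FL z2 [330.5 257.9] [330.5 330.5 330.5]
FL [0.5516 0.1321 0.0513] [[0.0, 0.3], [-0.0, -0.3]]
FR z1 [201.2 221.9] [201.3 201.2 201. ]
FR z2 [ 44.5 220.5] [44.5 44.5 44.6]
FR [ 0.5059 -0.1935  0.051 ] [[0.0, -0.1], [-0.0, 0.1]]
```

```bash
python3 -c "
from bench import bot
print(bot.get_state()['wrist_force'],bot.get_state()['time_s']); print(bot.sign_off())"
```

```text
[-0.20775624 -0.70921896 -1.02278769] 79.1333
the job is handed in; nothing more can be done
None
```

I handed the job in at 79 s on the robot's clock with everything in place by my last measurements, though the shelf got knocked along the way. No verdict was reported.

**What was done**
- I turned the blue knob about 105° and the red knob about 190° clockwise, stopping when the red knob's foot was felt on the ledge.
- I stacked the two notebooks that were there, blue with yellow on top, on the cork pad. There was no red notebook, and I left the purple one and the larger blue one alone.
- I slid the green and orange pencil cases in under the shelf from the front, side by side.

**What went wrong**
- On the first try, the yellow notebook apparently hit the lamp while I carried it. It dropped onto the shelf and pushed the shelf about 52 mm and 5–6° round.
- I pushed the shelf back by its right edge, then got the yellow notebook out from beside the lamp and restacked both.
- One quick descent gave a 66 N spike at the wrist, under the 120 N limit.

**Last checks**

| Item | Measured | Limit |
|---|---|---|
| Shelf front corners | 51.3 and 51.0 mm high, so level to about 0.3 mm along the front edge | 0.012 rad tilt |
| Shelf from its start | about 19 mm, still about 5° round from its starting angle | 60 mm |
| Top (yellow) notebook from pad centre | about 2 mm, 0.5° off the shelf's axis | 25 mm, 0.17 rad |
| Pencil cases sticking out | about 4–6 mm | 15 mm |

**Not fully checked**
- One reading put the case ends 6–20 mm deeper, some of it past the rail. I took it as shadow, because the pusher's final position matched the 4–6 mm.
- I checked the blue notebook under the yellow one only in a side picture just before letting go; the two were held flush then.
- The back feet and the bystanders were not measured again at the end. The picture limit had also been reached, so the final level check is by numbers only.

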